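Stock the cook's seasoning caddy

ROBOT

A 7-joint arm with a two-finger parallel gripper is mounted at the origin on a cart in front of the work surface, level with it; the furniture and walls round the work are solid. World frame = base frame: x ahead of the robot, y to its left, z up, the work surface at z = 0. Lengths are in m, angles in rad, forces in N, time in s.
With the tool pointing down it reaches from about 0.425 to 0.925 m from the base axis. Payload 6.8 kg.
Tool frame: the origin (TCP) lies at the very end of the fingers, on their centre line; the grasp point (between the pads) lies 19 mm behind it; z points along the fingers, y is the line along which they close (so a half turn about z gives the same grasp; the last joint's range is limited). The gripper opens to 85 mm and grips with 20 to 120 N. Pads are 22 mm wide; open, the fingers measure 114 mm over their backs; the gripper's body (76 mm by 85 mm) begins 54 mm behind the grasp point. The pads swing forward as they close: fully open they stand 13 mm farther back than shut.
Start: joints at [-1.289, 0.477, 0.022, 1.555, -0.011, 1.109, -0.083], TCP at [0.257, 0.624, 0.231] pointing down, gripper open.
Joint ranges: [-2.96, 2.96], [-0.34, 2.1], [-1.41, 1.46], [0.24, 2.44], [-1.37, 4.51], [0.17, 1.92], [-2.96, 2.96]. Speed limits (rad/s): [2.39, 2.39, 3.14, 3.14, 3.14, 3.14, 3.14].

INTERFACE

Orientations are given as a rotation vector (axis times angle).
In Python, from bench import get_obs, grab_frame, hand_in gives the robot as it stands.
- The arm moves only by the tool drive_tool, never from a script. Its argument "rows" is a list of rows, each an object with "offset": the shift along the tool's x, y, z as a fraction of full scale, a list of three; "rotation": the turn, a rotation vector about the tool's x, y, z as a fraction of full scale, a list of three; "claw": the opening, from 0 (shut) to 1 (fully open). In form: [{"offset": [tx, ty, tz], "rotation": [wx, wy, wz], "claw": claw}, ...]. A call has 1 to 20 rows; each row is the pose to reach, as a shift and turn from the pose commanded when the call began, along the tool's axes at that moment; what a row does not reach only later rows make up. Full scale, the value 1, is 0.15 m for a shift and 2 rad for a turn. A row lasts 1/12 s, in which the tool goes at most 41.7 mm and 7.16 degrees, less where a joint would pass 70% of its speed; a pose out of reach is approached as far as the arm can. A call with a number of a shift or a turn outside -1 to 1 is refused whole. A call with a gripper value outside its range is refused whole. The fingers move at their own pace and stop on an object; "force" is the grip in N (left out, the last holds). Time passes only in rows, so rows that repeat a pose let the fingers close. It gives the time, the measured TCP pose, the force, the opening and the grip force at its end, in the units of the state.
- get_obs(): the state, without advancing time (a new reading comes with each control period).
- grab_frame(name): name is "scene" or "top" or "wrist"; returns a dict with "frame" (480x640x3 uint8, red, green, blue), "z_map" (480x640 float32, m along the optical axis (not along the pixel's ray), 0 where there is no reading), "vfov" (degrees; the focal length in pixels is half the picture's height over the tangent of half this angle, whatever the lens; pixels are square), "cx", "cy" (the principal point, pixels), "D" ([k1, k2, p1, p2, k3] as OpenCV has them; the pictures are not rectified), "R" (3x3) and "t" (3): a world point X has camera coordinates R X + t. Camera axes: x right, y down, z forward; pixel columns grow to the right and rows downward; lengths in m; the calibration is good to about 2 mm. A picture is of the moment at which its call begins.
- hand_in(): hands the job in; it is judged then, once.
The state is a dict: "clock": time; "joints": joint angles; "qvel": joint speeds; "tau": joint torques, N m; "tcp_pos": TCP position; "orientation": TCP orientation; "contact_force": force on the tool from outside, world axes, zero at the start; "moment": the same for the moment, N m; "grip_width": finger opening in m; "gripper_force": force on a finger pad.
Only numpy, scipy, OpenCV 4.12 (cv2) and the standard library are available. Lean on these libraries where they do the work, as an engineer would, in place of code of your own. Each camera call takes 0.05 s, during which the arm holds its last target. There are 200 camera calls.

TASK

Of the food scattered close round the wooden caddy, put the lemon on the caddy's yellow mat, the garlic bulb on the white one, the salt shaker on the blue one and the black-capped spice jar on the red one, each in the middle of its mat. Garlic, shaker and jar must stand upright as they do now. Leave the lime and the brown mushroom that lie among them where they are, and leave everything along the back of the worktop alone.

Things in the scene. Friction and masses are not known exactly. Their poses are not given: they have to be found in the camera images.
- lemon_center (a point): centre of the yellow lemon, 76 mm long along its x axis, 56 mm wide along y, 55 mm high along z; loose, lies on its side with the centre about 27 mm above what it rests on; about 0.1 kg, can roll
- garlic: whole pale garlic bulb, round, 60 mm across and 59 mm high with a pointed top, widest about 25 mm up; loose; origin at the centre of its underside, z up
- salt_shaker: upright round shaker, clear body with grey filling, 44 mm across up to 74 mm high, then a narrower grey cap to 90 mm; loose, 0.1 kg; origin at the centre of its underside, z up
- spice_jar: upright round spice jar with a black cap and a black and green label, 41 mm across, 105 mm high; loose, 0.11 kg; origin at the centre of its underside, z up
- lime_center (a point): centre of the green lime, 57 x 46 x 45 mm (x, y, z), loose, lies on the worktop; a look-alike of the lemon that must be left alone
- mushroom: brown mushroom, 48 mm across, 44 mm high, loose, stands on its stem; origin at the centre of its underside; must be left alone
- yellow_mat: round yellow mat, 70 mm across, 3 mm thick, fixed on the floor of one bay of the wooden caddy; origin at the centre of its underside, 5 mm above the worktop (mat top at 8 mm); x and y run along the caddy's sides. Lemon's place. The caddy is a fixed square tray, 208 mm outside, 2 by 2 square bays 93 mm wide, a mat centred in each (which in which changes).
- white_mat: round white mat, 70 mm across, 3 mm thick, fixed on the floor of one bay of the wooden caddy; origin at the centre of its underside, 5 mm above the worktop (mat top at 8 mm); x and y run along the caddy's sides. Garlic's place. Centres of neighbouring bays are 100 mm apart.
- blue_mat: round blue mat, 70 mm across, 3 mm thick, fixed on the floor of one bay of the wooden caddy; origin at the centre of its underside, 5 mm above the worktop (mat top at 8 mm); x and y run along the caddy's sides. Shaker's place. The caddy's outer walls stand 24 mm, its dividers 18 mm above the worktop.
- red_mat: round red mat, 70 mm across, 3 mm thick, fixed on the floor of one bay of the wooden caddy; origin at the centre of its underside, 5 mm above the worktop (mat top at 8 mm); x and y run along the caddy's sides. Jar's place. A low brass handle sticks out 24 mm from the caddy's two sides across x.
Things that resemble listed ones, but are neither listed nor needed, are in the scene too. What is shaped like the part that bears lemon_center but purple or turquoise is not meant.

How it is judged:
By the outcome, as a careful person would: the job done as asked, in the order asked, and still so for the second after the job is handed in, with the robot touching nothing.
It also fails if it takes over 109 s, if anything falls off the work surface, if the arm or the gripper's body presses on something with over 40 N, if the wrist force passes 120 N, or if a joint passes its speed limit or range.

## Working session

There is one attempt and no reset: what is moved stays moved. The work goes in short steps, Python scripts to look and compute and a tool call to move; the robot and the scene stay as the last step left them, time stands still between calls to the robot, and variables do not carry over. Pictures are saved under pics/ and viewed, at most 14 in all, crops included, and the job is handed in when it is done.

Besides the shell and the picture viewer there is one more tool, called after ">>>" as name(argument=value, ...) on one line, values as JSON. drive_tool: Moves the arm, as the interface text tells. Its arguments: {"type":"object","properties":{"rows":{"type":"array","items":{"type":"object","properties":{"offset":{"type":"array","items":{"type":"number"}},"rotation":{"type":"array","items":{"type":"number"}},"claw":{"type":"number"}}}},"force":{"type":"number"}},"required":["rows"]}

```bash
mkdir -p pics; ls; cat > h.py <<'E'
import numpy as np, cv2
from bench import get_obs, grab_frame, hand_in
def K(f):
    F=240/np.tan(np.radians(f["vfov"])/2); return np.array([[F,0,f["cx"]],[0,F,f["cy"]],[0,0,1]])
def cloud(f):
    v,u=np.mgrid[0:480,0:640]
    p=cv2.undistortPoints(np.stack([u.ravel(),v.ravel()],1).astype(np.float64)[:,None],K(f),np.array(f["D"],float)).reshape(480,640,2)
    z=f["z_map"][...,None].astype(float)
    c=np.concatenate([p*z,z],2)
    X=(c-np.array(f["t"]))@np.array(f["R"])
    X[f["z_map"]==0]=np.nan
    return X
def ray(f,uv,h):
    p=cv2.undistortPoints(np.array(uv,float).reshape(-1,1,2),K(f),np.array(f["D"],float)).reshape(-1,2)
    R=np.array(f["R"]);o=-R.T@np.array(f["t"]); d=np.c_[p,np.ones(len(p))]@R
    return o+d*((h-o[2])/d[:,2])[:,None]
def save(f,n): cv2.imwrite("pics/"+n,f["frame"][:,:,::-1])
E
python3 - <<'E'
from h import *
import pickle
o=get_obs();print(o)
for n in("top","scene"):
    f=grab_frame(n);save(f,n+"0.png");pickle.dump(f,open(n+"0.pkl","wb"));print(n,-np.array(f["R"]).T@f["t"],f["vfov"],f["D"],(f["z_map"]>0).mean())
E
```

```text
pics
{'clock': 0.0, 'joints': array([-1.28909164,  0.47780178,  0.02236683,  1.55645774, -0.01148874,
        1.10930444, -0.08308802]), 'qvel': array([ 0.00251043, -0.00057157, -0.00169847, -0.00176765, -0.00084453,
       -0.00058486, -0.00081948]), 'tau': array([-1.27893032e-03, -5.96455586e+01,  1.60751291e+00, -2.81197983e+01,
        1.23906977e-02,  9.46240383e-03,  1.61713587e-05]), 'tcp_pos': array([0.25631139, 0.62379819, 0.23032247]), 'orientation': array([-6.08373476e-01, -3.08191963e+00,  2.87751865e-03]), 'contact_force': array([-0.74895073, -0.09183272,  1.01682515]), 'moment': array([-0.02903925, -0.06515154,  0.028716  ]), 'gripper_force': 0.0, 'grip_width': 0.08543816471440434}
top [ 0.24473683 -0.0029153   1.34144372] 44.816546199880264 [-0.142104  0.        0.        0.        0.      ] 0.9959147135416667
scene [ 0.07138855 -0.54839436  0.88402986] 53.10767540773091 [-0.08680959  0.          0.          0.          0.        ] 0.9818587239583333
```

View pics/top0.png

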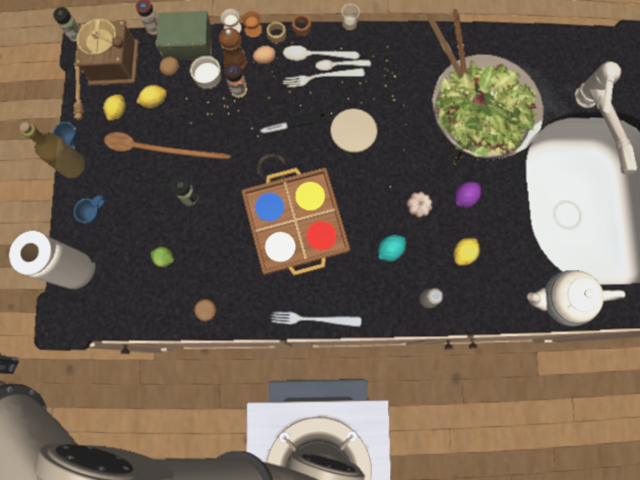

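View pics/scene0.png

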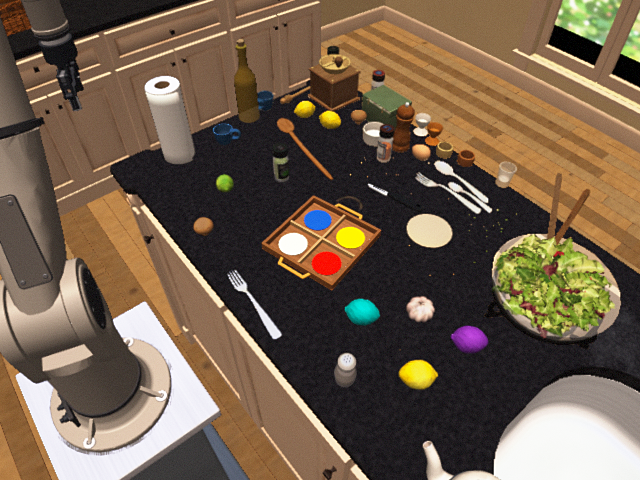

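The top view shows the lemon at px (467,252), garlic at (419,204), shaker at (431,298) and jar at (186,192). The caddy mats are yellow (310,196), blue (270,207), white (280,247) and red (322,236). The lime is at (162,257) and the mushroom at (205,310). The scene view agrees.

```bash
cat > meas.py <<'E'
from h import *
import pickle
from scipy.optimize import least_squares
fs={n:pickle.load(open(n+"0.pkl","rb")) for n in("top","scene")}
C={n:cloud(f) for n,f in fs.items()}
f=fs["top"]
hsv=cv2.cvtColor(f["frame"],cv2.COLOR_RGB2HSV)
for n,uv in dict(yellow=(310,196),blue=(270,207),white=(280,247),red=(322,236)).items():
    ff=cv2.floodFill(f["frame"].copy(),np.zeros((482,642),np.uint8),uv,(1,2,3),(14,)*3,(14,)*3,cv2.FLOODFILL_FIXED_RANGE)
    m=(ff[1]==[1,2,3]).all(2).astype(np.uint8)
    c=max(cv2.findContours(m,0,2)[0],key=cv2.contourArea)
    e=cv2.fitEllipse(cv2.convexHull(c)); p=ray(f,[e[0]],.008)[0]
    print(n,np.round(p,4),np.round(e[1],1),"depth z",np.round(np.nanmedian(C["top"][m>0],0),4))
for n,(uv,h) in dict(lemon=((467,252),.027),garlic=((419,204),.025),shaker=((431,298),.07),jar=((186,192),.1),lime=((162,257),.022),mushroom=((205,310),.03)).items():
    s=C["top"][uv[1],uv[0]][:2]
    m=((C["top"][...,2]>.01)&(np.hypot(*(C["top"][...,:2]-s).transpose(2,0,1))<.055)).astype(np.uint8)
    c=max(cv2.findContours(m,0,2)[0],key=cv2.contourArea)
    e=cv2.fitEllipse(c)
    P=ray(f,c.reshape(-1,2),h)[:,:2]
    r=cv2.minAreaRect(P.astype(np.float32)*1000)
    print(n,"sil",np.round(ray(f,[e[0]],h)[0],4),"rect",np.round(r[0],1),np.round(r[1],1),round(r[2],1),"zmax",np.nanmax(C["top"][m>0][:,2]).round(4))
    for k in fs:
        X=C[k].reshape(-1,3); q=X[(np.hypot(*(X[:,:2]-s).T)<.055)&(X[:,2]>.008)]
        print("   ",k,len(q),"mean",q.mean(0).round(4))
        if n in("shaker","jar"):
            R=.022 if n=="shaker" else .0205
            w=q[(q[:,2]>.015)&(q[:,2]<.065)]
            if len(w)>10:
                g=least_squares(lambda c:np.hypot(*(w[:,:2]-c).T)-R,w[:,:2].mean(0)-[0,0],loss="soft_l1",f_scale=.001); print("    cyl",g.x.round(4),len(w),np.abs(g.fun).mean().round(4))
            z=q[:,2].max(); print("    top",q[q[:,2]>z-.004].mean(0).round(4))
    if n=="lemon":
        d=P-P.mean(0); u,S,v=np.linalg.svd(d); print("axis",v[0],np.degrees(np.arctan2(v[0,1],v[0,0])))
E
python3 meas.py
```

```text
yellow [0.6259 0.011  0.008 ] [27.1 28.2] depth z [0.6261 0.0106 0.0074]
blue [0.6004 0.1075 0.008 ] [26.4 27. ] depth z [0.6007 0.1078 0.0072]
white [0.504  0.0827 0.008 ] [28.3 28.8] depth z [0.5043 0.0822 0.0074]
red [ 0.529  -0.0142  0.008 ] [27.9 28.9] depth z [ 0.5291 -0.0141  0.0073]
lemon sil [ 0.4807 -0.3487  0.027 ] rect [ 481.6 -349.6] [56.8 62.7] 86.3 zmax 0.0605
    top 547 mean [ 0.478  -0.3443  0.0446]
    scene 847 mean [ 0.4724 -0.3552  0.0443]
axis [-0.71831946  0.69571342] 135.91590553296683
garlic sil [ 0.5967 -0.2458  0.025 ] rect [ 596.6 -244.9] [55.  58.4] 89.1 zmax 0.0588
    top 448 mean [ 0.5933 -0.2437  0.037 ]
    scene 520 mean [ 0.588  -0.2537  0.0364]
shaker sil [ 0.3711 -0.2518  0.07  ] rect [ 370.5 -251.9] [51.4 39.7] 88.7 zmax 0.0922
    top 352 mean [ 0.3712 -0.2519  0.0664]
    cyl [ 0.3753 -0.2602] 137 0.0018
    top [ 0.3731 -0.2588  0.0899]
    scene 612 mean [ 0.3667 -0.2681  0.0613]
    cyl [ 0.3763 -0.259 ] 295 0.0015
    top [ 0.3737 -0.2617  0.0895]
jar sil [0.6171 0.2917 0.1   ] rect [617.2 291.2] [72.1 39.5] 44.5 zmax 0.1094
    top 472 mean [0.6228 0.2957 0.0795]
    cyl [0.6304 0.3008] 131 0.0006
    top [0.6291 0.3018 0.107 ]
    scene 546 mean [0.6217 0.2889 0.0679]
    cyl [0.6288 0.2991] 218 0.0012
    top [0.6283 0.2982 0.107 ]
lime sil [0.4819 0.3569 0.022 ] rect [481.9 357.5] [45.8 49.9] 1.9 zmax 0.049
    top 352 mean [0.4794 0.3534 0.0366]
    scene 235 mean [0.477  0.3438 0.0338]
mushroom sil [0.3569 0.2514 0.03  ] rect [357.4 251.2] [47.2 46. ] 45.0 zmax 0.0474
    top 354 mean [0.3563 0.25   0.0378]
    scene 282 mean [0.3543 0.2406 0.0365]
```

```bash
cat > plan.py <<'E'
from h import *
from scipy.spatial.transform import Rotation as Ro
def pose():
    o=get_obs();R=Ro.from_rotvec(o["orientation"]).as_matrix()
    return np.array(o["tcp_pos"]),R,o
def plan(wps,p=None,th=None):
    """wps: (x,y,z,closing-line deg); prints the move from each to the next in tool axes as fractions"""
    q,R,o=pose()
    if p is None: p=q
    if th is None: th=np.degrees(np.arctan2(R[1,1],R[0,1]))
    print("at",p.round(4),"yaw",th.round(2),"tilt",np.degrees(np.arccos(-R[2,2])).round(2),"clock",round(o["clock"],2),"w",round(o["grip_width"],4),"j",np.round(o["joints"],2))
    for x,y,z,t in wps:
        a=np.radians(th); T=np.array([[-np.sin(a),np.cos(a),0],[np.cos(a),np.sin(a),0],[0,0,-1]])
        d=T@(np.array([x,y,z])-p)/.15
        print((x,y,z,t),"->",d.round(3),"rz",round(-np.radians(t-th)/2,3),"OVER" if abs(d).max()>1 else "")
        p=np.array([x,y,z]);th=t
E
python3 - <<'E'
from plan import *
plan([(.35,.50,.23,46),(.45,.35,.23,46),(.52,.2,.23,46),(.55,.03,.23,46),(.55,-.14,.23,46),(.51,-.28,.23,46),(.481,-.349,.2,46)])
E
```

```text
at [0.2563 0.6239 0.2304] yaw 67.67 tilt 0.1 clock 0.1 w 0.0852 j [-1.29  0.48  0.02  1.56 -0.01  1.11 -0.08]
(0.35, 0.5, 0.23, 46) -> [-0.892 -0.526  0.003] rz 0.189 
(0.45, 0.35, 0.23, 46) -> [-1.174 -0.256  0.   ] rz -0.0 OVER
(0.52, 0.2, 0.23, 46) -> [-1.03  -0.395  0.   ] rz -0.0 OVER
(0.55, 0.03, 0.23, 46) -> [-0.931 -0.676  0.   ] rz -0.0 
(0.55, -0.14, 0.23, 46) -> [-0.787 -0.815  0.   ] rz -0.0 
(0.51, -0.28, 0.23, 46) -> [-0.457 -0.857  0.   ] rz -0.0 
(0.481, -0.349, 0.2, 46) -> [-0.18  -0.465  0.2  ] rz -0.0
```

>>> drive_tool(rows=[{"offset": [-0.89,-0.53,0],"rotation": [0,0,0.189],"claw": 1},{"offset": [-0.89,-0.53,0],"rotation": [0,0,0.189],"claw": 1},{"offset": [-0.89,-0.53,0],"rotation": [0,0,0.189],"claw": 1},{"offset": [-0.89,-0.53,0],"rotation": [0,0,0.189],"claw": 1},{"offset": [-0.89,-0.53,0],"rotation": [0,0,0.189],"claw": 1},{"offset": [-0.89,-0.53,0],"rotation": [0,0,0.189],"claw": 1},{"offset": [-0.89,-0.53,0],"rotation": [0,0,0.189],"claw": 1}], force=30)

```text
clock: 0.68
tcp_pos: [0.349, 0.5007, 0.2311]
orientation: [-1.175, -2.913, 0.0]
contact_force: [-0.4, 0.9, -0.6]
grip_width: 0.0855
gripper_force: 0.0
```

>>> drive_tool(rows=[{"offset": [-0.95,-0.2,0],"rotation": [0,0,0],"claw": 1},{"offset": [-0.95,-0.2,0],"rotation": [0,0,0],"claw": 1},{"offset": [-0.95,-0.2,0],"rotation": [0,0,0],"claw": 1},{"offset": [-0.95,-0.2,0],"rotation": [0,0,0],"claw": 1},{"offset": [-0.95,-0.2,0],"rotation": [0,0,0],"claw": 1},{"offset": [-0.95,-0.2,0],"rotation": [0,0,0],"claw": 1}])

```text
clock: 1.18
tcp_pos: [0.4313, 0.3802, 0.2312]
orientation: [-1.177, -2.912, -0.001]
contact_force: [-1.1, 0.8, 0.5]
grip_width: 0.0853
gripper_force: 0.0
```

```bash
python3 - <<'E'
from plan import *
plan([(.5,.25,.23,46),(.55,.1,.23,46),(.56,-.06,.23,46),(.54,-.21,.23,46),(.481,-.349,.2,46)])
E
```

```text
at [0.4313 0.3802 0.2312] yaw 46.0 tilt 0.03 clock 1.18 w 0.0853 j [-0.98  0.31  0.18  1.81 -0.07  1.02  0.03]
(0.5, 0.25, 0.23, 46) -> [-0.932 -0.306  0.008] rz 0.0 
(0.55, 0.1, 0.23, 46) -> [-0.934 -0.488  0.   ] rz -0.0 
(0.56, -0.06, 0.23, 46) -> [-0.789 -0.721  0.   ] rz -0.0 
(0.54, -0.21, 0.23, 46) -> [-0.599 -0.812  0.   ] rz -0.0 
(0.481, -0.349, 0.2, 46) -> [-0.361 -0.94   0.2  ] rz -0.0
```

>>> drive_tool(rows=[{"offset": [-0.93,-0.31,0],"rotation": [0,0,0],"claw": 1},{"offset": [-0.93,-0.31,0],"rotation": [0,0,0],"claw": 1},{"offset": [-0.93,-0.31,0],"rotation": [0,0,0],"claw": 1},{"offset": [-0.93,-0.31,0],"rotation": [0,0,0],"claw": 1},{"offset": [-0.93,-0.31,0],"rotation": [0,0,0],"claw": 1},{"offset": [-0.93,-0.31,0],"rotation": [0,0,0],"claw": 1}])

```text
clock: 1.68
tcp_pos: [0.4992, 0.2508, 0.2312]
orientation: [-1.175, -2.913, -0.001]
contact_force: [-0.8, 0.7, 0.1]
grip_width: 0.0855
gripper_force: 0.0
```

>>> drive_tool(rows=[{"offset": [-0.93,-0.49,0],"rotation": [0,0,0],"claw": 1},{"offset": [-0.93,-0.49,0],"rotation": [0,0,0],"claw": 1},{"offset": [-0.93,-0.49,0],"rotation": [0,0,0],"claw": 1},{"offset": [-0.93,-0.49,0],"rotation": [0,0,0],"claw": 1},{"offset": [-0.93,-0.49,0],"rotation": [0,0,0],"claw": 1},{"offset": [-0.93,-0.49,0],"rotation": [0,0,0],"claw": 1}])

```text
clock: 2.18
tcp_pos: [0.549, 0.1009, 0.2312]
orientation: [-1.176, -2.913, -0.001]
contact_force: [-0.3, 0.8, -1.0]
grip_width: 0.0854
gripper_force: 0.0
```

>>> drive_tool(rows=[{"offset": [-0.79,-0.72,0],"rotation": [0,0,0],"claw": 1},{"offset": [-0.79,-0.72,0],"rotation": [0,0,0],"claw": 1},{"offset": [-0.79,-0.72,0],"rotation": [0,0,0],"claw": 1},{"offset": [-0.79,-0.72,0],"rotation": [0,0,0],"claw": 1},{"offset": [-0.79,-0.72,0],"rotation": [0,0,0],"claw": 1},{"offset": [-0.79,-0.72,0],"rotation": [0,0,0],"claw": 1}])

```text
clock: 2.68
tcp_pos: [0.5595, -0.0589, 0.2311]
orientation: [-1.175, -2.913, -0.001]
contact_force: [-0.2, 2.3, 0.2]
grip_width: 0.0855
gripper_force: 0.0
```

>>> drive_tool(rows=[{"offset": [-0.6,-0.81,0],"rotation": [0,0,0],"claw": 1},{"offset": [-0.6,-0.81,0],"rotation": [0,0,0],"claw": 1},{"offset": [-0.6,-0.81,0],"rotation": [0,0,0],"claw": 1},{"offset": [-0.6,-0.81,0],"rotation": [0,0,0],"claw": 1},{"offset": [-0.6,-0.81,0],"rotation": [0,0,0],"claw": 1},{"offset": [-0.6,-0.81,0],"rotation": [0,0,0],"claw": 1}])

```text
clock: 3.18
tcp_pos: [0.5405, -0.208, 0.231]
orientation: [-1.173, -2.914, -0.002]
contact_force: [0.1, 0.6, -0.6]
grip_width: 0.0856
gripper_force: 0.0
```

>>> drive_tool(rows=[{"offset": [-0.36,-0.94,0.2],"rotation": [0,0,0],"claw": 1},{"offset": [-0.36,-0.94,0.2],"rotation": [0,0,0],"claw": 1},{"offset": [-0.36,-0.94,0.2],"rotation": [0,0,0],"claw": 1},{"offset": [-0.36,-0.94,0.2],"rotation": [0,0,0],"claw": 1},{"offset": [-0.36,-0.94,0.2],"rotation": [0,0,0],"claw": 1},{"offset": [-0.36,-0.94,0.2],"rotation": [0,0,0],"claw": 1},{"offset": [-0.36,-0.94,0.2],"rotation": [0,0,0],"claw": 1}])

```text
clock: 3.77
tcp_pos: [0.4829, -0.3456, 0.2009]
orientation: [-1.169, -2.916, -0.003]
contact_force: [0.7, 0.6, 0.5]
grip_width: 0.0854
gripper_force: 0.0
```

```bash
python3 - <<'E'
from plan import *
f=grab_frame("wrist");save(f,"w1.png")
C=cloud(f);p,R,o=pose()
m=((C[...,2]>.012)&(np.hypot(C[...,0]-.481,C[...,1]+.349)<.055)).astype(np.uint8)
c=max(cv2.findContours(m,0,2)[0],key=cv2.contourArea)
P=ray(f,c.reshape(-1,2),.027)[:,:2]
print(cv2.fitEllipse((P*1000).astype(np.float32)),"cam",-np.array(f["R"]).T@f["t"])
plan([(.481,-.349,.012,46)])
E
```

```text
((635.5409545898438, -502.6860656738281), (260.67364501953125, 435.8394775390625), 136.43588256835938) cam [ 0.42332055 -0.29129406  0.34401025]
at [ 0.483  -0.3456  0.2011] yaw 46.35 tilt 0.12 clock 3.82 w 0.0858 j [ 0.15  0.4   0.47  1.81 -0.22  0.98  1.53]
(0.481, -0.349, 0.012, 46) -> [-0.006 -0.026  1.26 ] rz 0.003 OVER
```

View pics/w1.png

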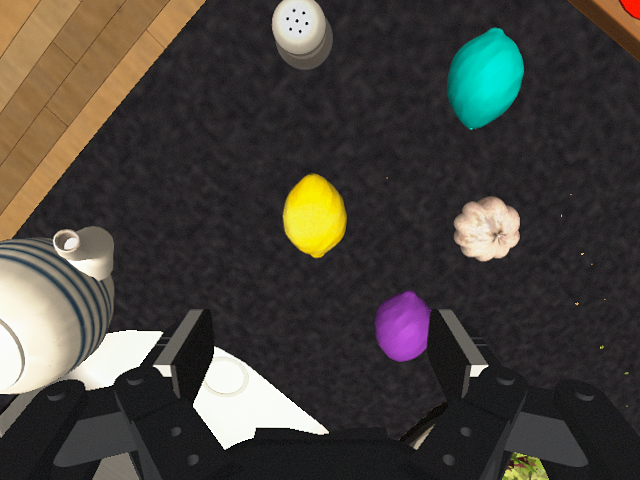

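```bash
python3 - <<'E'
from plan import *
f=grab_frame("wrist");C=cloud(f)
print(f["vfov"],f["D"],f["cx"],f["cy"],"axis",np.array(f["R"])[2].round(3))
h=cv2.cvtColor(f["frame"],cv2.COLOR_RGB2HSV)
m=cv2.inRange(h,(20,120,80),(35,255,255));c=max(cv2.findContours(m[:280],0,2)[0],key=cv2.contourArea)
P=ray(f,c.reshape(-1,2),.027)[:,:2]
print("lemon",cv2.fitEllipse((P*1000).astype(np.float32)),"px",cv2.fitEllipse(c)); M=cv2.moments(c);print(ray(f,[[M["m10"]/M["m00"],M["m01"]/M["m00"]]],.027))
q=C[m>0];q=q[np.hypot(q[:,0]-.48,q[:,1]+.35)<.06];print("cloud",len(q),q.mean(0),q.max(0),q[q[:,2]>q[:,2].max()-.006].mean(0))
print("garlic",ray(f,[[487,229]],.025),"shaker cap",ray(f,[[298,26]],.088))
E
```

```text
65.25946879333806 [-0.0351712  0.         0.         0.         0.       ] 320.2775560152123 238.79699648892677 axis [ 0.227 -0.213 -0.95 ]
lemon ((480.7739562988281, -352.1130065917969), (54.511253356933594, 72.73953247070312), 48.931297302246094) px ((314.1519470214844, 215.17758178710938), (62.3239860534668, 80.85725402832031), 176.49131774902344)
[[ 0.48004181 -0.35143198  0.027     ]]
cloud 3988 [ 0.47680957 -0.34799057  0.04588186] [ 0.52045027 -0.32127163  0.05670142] [ 0.47922555 -0.35036482  0.05332802]
garlic [[ 0.59625515 -0.24846539  0.025     ]] shaker cap [[ 0.37600114 -0.26394319  0.088     ]]
```

```bash
python3 - <<'E'
from plan import *
plan([(.4805,-.3505,.08,48),(.4805,-.3505,.006,48)])
E
```

```text
at [ 0.4828 -0.346   0.2012] yaw 46.33 tilt 0.1 clock 3.87 w 0.0856 j [ 0.15  0.4   0.47  1.81 -0.22  0.98  1.53]
(0.4805, -0.3505, 0.08, 48) -> [-0.01  -0.032  0.808] rz -0.015 
(0.4805, -0.3505, 0.006, 48) -> [0.    0.    0.493] rz -0.0
```

>>> drive_tool(rows=[{"offset": [-0.01,-0.032,0.808],"rotation": [0,0,-0.015],"claw": 1},{"offset": [-0.01,-0.032,0.808],"rotation": [0,0,-0.015],"claw": 1},{"offset": [-0.01,-0.032,0.808],"rotation": [0,0,-0.015],"claw": 1},{"offset": [-0.01,-0.032,0.808],"rotation": [0,0,-0.015],"claw": 1},{"offset": [-0.01,-0.032,0.808],"rotation": [0,0,-0.015],"claw": 1},{"offset": [-0.01,-0.032,0.808],"rotation": [0,0,-0.015],"claw": 1}])

```text
clock: 4.37
tcp_pos: [0.4799, -0.3538, 0.082]
orientation: [1.13, 2.929, -0.0]
contact_force: [0.6, -0.0, 1.8]
grip_width: 0.0854
gripper_force: 0.0
```

```bash
python3 - <<'E'
from plan import *
plan([(.4805,-.3505,.006,48)])
E
```

```text
at [ 0.4799 -0.3538  0.082 ] yaw 47.81 tilt 0.14 clock 4.37 w 0.0854 j [ 0.23  0.56  0.4   1.89 -0.31  0.75  1.64]
(0.4805, -0.3505, 0.006, 48) -> [0.012 0.019 0.507] rz -0.002
```

>>> drive_tool(rows=[{"offset": [0.012,0.019,0.2],"rotation": [0,0,0],"claw": 1},{"offset": [0.012,0.019,0.4],"rotation": [0,0,0],"claw": 1},{"offset": [0.012,0.019,0.51],"rotation": [0,0,0],"claw": 1},{"offset": [0.012,0.019,0.51],"rotation": [0,0,0],"claw": 1},{"offset": [0.012,0.019,0.51],"rotation": [0,0,0],"claw": 1}])

```text
clock: 4.78
tcp_pos: [0.4802, -0.3512, 0.0056]
orientation: [1.131, 2.928, -0.0]
contact_force: [0.8, -0.4, 1.1]
grip_width: 0.0856
gripper_force: 0.0
```

>>> drive_tool(rows=[{"offset": [0,0,0],"rotation": [0,0,0],"claw": 0.3},{"offset": [0,0,0],"rotation": [0,0,0],"claw": 0.3},{"offset": [0,0,0],"rotation": [0,0,0],"claw": 0.3},{"offset": [0,0,0],"rotation": [0,0,0],"claw": 0.3},{"offset": [0,0,0],"rotation": [0,0,0],"claw": 0.3},{"offset": [0,0,0],"rotation": [0,0,0],"claw": 0.3},{"offset": [0,0,0],"rotation": [0,0,0],"claw": 0.3},{"offset": [0,0,0],"rotation": [0,0,0],"claw": 0.3},{"offset": [0,0,0],"rotation": [0,0,0],"claw": 0.3}], force=30)

```text
clock: 5.53
tcp_pos: [0.4802, -0.3514, 0.006]
orientation: [1.132, 2.927, 0.0]
contact_force: [-2.1, 2.4, 11.0]
grip_width: 0.0537
gripper_force: 29.4
```

>>> drive_tool(rows=[{"offset": [0,0,-0.2],"rotation": [0,0,0],"claw": 0.3},{"offset": [0,0,-0.4],"rotation": [0,0,0],"claw": 0.3},{"offset": [0,0,-0.6],"rotation": [0,0,0],"claw": 0.3},{"offset": [0,0,-0.8],"rotation": [0,0,0],"claw": 0.3},{"offset": [0,0,-0.8],"rotation": [0,0,0],"claw": 0.3},{"offset": [0,0,-0.8],"rotation": [0,0,0],"claw": 0.3}])

```text
clock: 6.03
tcp_pos: [0.4799, -0.3514, 0.126]
orientation: [1.131, 2.926, -0.0]
contact_force: [0.2, 0.1, -2.5]
grip_width: 0.0533
gripper_force: 32.2
```

```bash
python3 - <<'E'
from plan import *
save(grab_frame("wrist"),"w2.png")
plan([(.52,-.22,.126,59.8),(.57,-.10,.126,59.8),(.6265,.011,.1,59.8),(.6265,.011,.0145,59.8)])
E
```

```text
at [ 0.4789 -0.3505  0.1243] yaw 47.74 tilt 0.08 clock 6.08 w 0.053 j [ 0.2   0.5   0.44  1.88 -0.28  0.83  1.61]
(0.52, -0.22, 0.126, 59.8) -> [ 0.382  0.828 -0.012] rz -0.105 
(0.57, -0.1, 0.126, 59.8) -> [0.114 0.859 0.   ] rz -0.0 
(0.6265, 0.011, 0.1, 59.8) -> [0.047 0.829 0.173] rz -0.0 
(0.6265, 0.011, 0.0145, 59.8) -> [0.   0.   0.57] rz -0.0
```

View pics/w2.png

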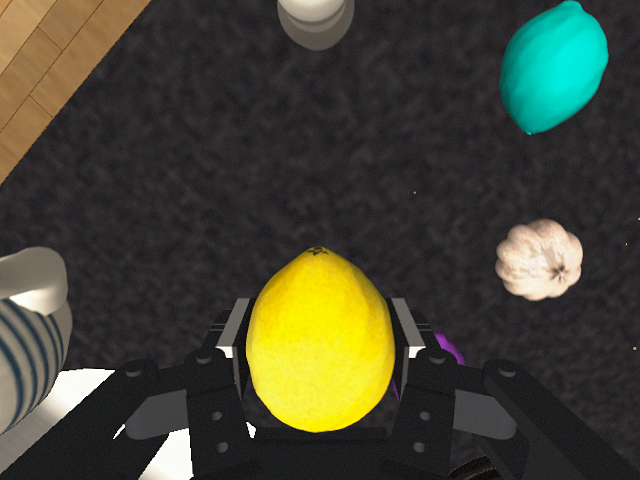

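The lemon is gripped squarely between the pads at px (318,340).

>>> drive_tool(rows=[{"offset": [0.38,0.83,0],"rotation": [0,0,-0.105],"claw": 0.3},{"offset": [0.38,0.83,0],"rotation": [0,0,-0.105],"claw": 0.3},{"offset": [0.38,0.83,0],"rotation": [0,0,-0.105],"claw": 0.3},{"offset": [0.38,0.83,0],"rotation": [0,0,-0.105],"claw": 0.3},{"offset": [0.38,0.83,0],"rotation": [0,0,-0.105],"claw": 0.3},{"offset": [0.38,0.83,0],"rotation": [0,0,-0.105],"claw": 0.3},{"offset": [0.38,0.83,0],"rotation": [0,0,-0.105],"claw": 0.3}])

```text
clock: 6.67
tcp_pos: [0.5191, -0.2211, 0.1227]
orientation: [-0.821, -3.031, 0.001]
contact_force: [-0.9, -1.3, -1.0]
grip_width: 0.053
gripper_force: 32.3
```

>>> drive_tool(rows=[{"offset": [0.11,0.86,0],"rotation": [0,0,0],"claw": 0.3},{"offset": [0.11,0.86,0],"rotation": [0,0,0],"claw": 0.3},{"offset": [0.11,0.86,0],"rotation": [0,0,0],"claw": 0.3},{"offset": [0.11,0.86,0],"rotation": [0,0,0],"claw": 0.3},{"offset": [0.11,0.86,0],"rotation": [0,0,0],"claw": 0.3},{"offset": [0.11,0.86,0],"rotation": [0,0,0],"claw": 0.3}])

```text
clock: 7.17
tcp_pos: [0.5704, -0.1018, 0.1231]
orientation: [-0.821, -3.032, 0.002]
contact_force: [0.0, -0.9, -1.0]
grip_width: 0.0534
gripper_force: 32.3
```

>>> drive_tool(rows=[{"offset": [0.05,0.83,0.1],"rotation": [0,0,0],"claw": 0.3},{"offset": [0.05,0.83,0.1],"rotation": [0,0,0],"claw": 0.3},{"offset": [0.05,0.83,0.1],"rotation": [0,0,0],"claw": 0.3},{"offset": [0.05,0.83,0.1],"rotation": [0,0,0],"claw": 0.3},{"offset": [0.05,0.83,0.1],"rotation": [0,0,0],"claw": 0.3},{"offset": [0.05,0.83,0.1],"rotation": [0,0,0],"claw": 0.3},{"offset": [0.05,0.83,0.1],"rotation": [0,0,0],"claw": 0.3},{"offset": [0.05,0.83,0.1],"rotation": [0,0,0],"claw": 0.3}])

```text
clock: 7.83
tcp_pos: [0.6267, 0.0079, 0.1088]
orientation: [0.826, 3.031, -0.002]
contact_force: [0.7, -0.3, -0.4]
grip_width: 0.0529
gripper_force: 32.4
```

```bash
python3 - <<'E'
from plan import *
f=grab_frame("wrist");save(f,"w3.png")
h=cv2.cvtColor(f["frame"],cv2.COLOR_RGB2HSV)
M={"red":cv2.inRange(h,(0,200,120),(4,255,255))|cv2.inRange(h,(176,200,120),(180,255,255)),"blue":cv2.inRange(h,(105,170,80),(120,255,255)),"white":cv2.inRange(h,(0,0,200),(180,40,255))}
for k,m in M.items():
    c=max(cv2.findContours(m,0,2)[0],key=cv2.contourArea); P=ray(f,cv2.convexHull(c).reshape(-1,2),.008)[:,:2]
    print(k,cv2.contourArea(c),cv2.minEnclosingCircle((P*1000).astype(np.float32)))
plan([(.6265,.011,.0145,59.8)])
E
```

```text
red 9577.5 ((528.8307495117188, -16.494848251342773), 34.82246398925781)
blue 9501.5 ((600.367919921875, 105.26912689208984), 34.608917236328125)
white 6479.0 ((504.64813232421875, 79.2966537475586), 34.604522705078125)
at [0.6268 0.0085 0.1088] yaw 59.56 tilt 0.04 clock 7.88 w 0.0533 j [-0.36  0.55  0.33  1.8  -0.23  0.83  1.13]
(0.6265, 0.011, 0.0145, 59.8) -> [0.01  0.014 0.629] rz -0.002
```

View pics/w3.png

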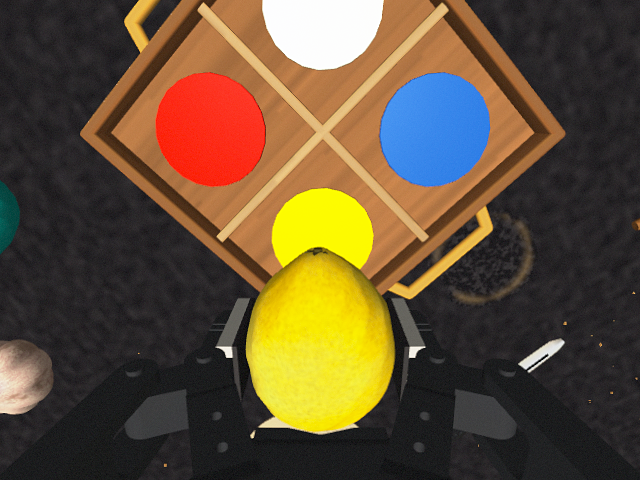

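>>> drive_tool(rows=[{"offset": [0.005,0.0,0.2],"rotation": [0,0,-0.002],"claw": 0.3},{"offset": [0.01,0.0,0.4],"rotation": [0,0,-0.002],"claw": 0.3},{"offset": [0.01,0.002,0.52],"rotation": [0,0,-0.002],"claw": 0.3},{"offset": [0.01,0.002,0.58],"rotation": [0,0,-0.002],"claw": 0.3},{"offset": [0.01,0.002,0.58],"rotation": [0,0,-0.002],"claw": 0.3},{"offset": [0.01,0.002,0.58],"rotation": [0,0,-0.002],"claw": 0.3},{"offset": [0.01,0.002,0.58],"rotation": [0,0,-0.002],"claw": 0.3}])

```text
clock: 8.47
tcp_pos: [0.6272, 0.0115, 0.0231]
orientation: [0.814, 3.032, 0.001]
contact_force: [-0.3, -0.0, -0.3]
grip_width: 0.0531
gripper_force: 32.4
```

```bash
python3 - <<'E'
from plan import *
plan([(.6257,.0098,.0145,59.8)])
E
```

```text
at [0.6272 0.0115 0.0231] yaw 59.95 tilt 0.14 clock 8.47 w 0.0531 j [-0.33  0.67  0.28  1.83 -0.28  0.68  1.17]
(0.6257, 0.0098, 0.0145, 59.8) -> [ 0.003 -0.015  0.057] rz 0.001
```

>>> drive_tool(rows=[{"offset": [0.003,-0.015,0.03],"rotation": [0,0,0],"claw": 0.3},{"offset": [0.003,-0.015,0.057],"rotation": [0,0,0],"claw": 0.3},{"offset": [0.003,-0.015,0.057],"rotation": [0,0,0],"claw": 0.3},{"offset": [0.003,-0.015,0.057],"rotation": [0,0,0],"claw": 0.3},{"offset": [0.003,-0.015,0.057],"rotation": [0,0,0],"claw": 0.3}])

```text
clock: 8.88
tcp_pos: [0.6254, 0.0099, 0.014]
orientation: [0.814, 3.032, 0.001]
contact_force: [-2.0, -0.7, 6.0]
grip_width: 0.0533
gripper_force: 33.1
```

>>> drive_tool(rows=[{"offset": [0,0,0],"rotation": [0,0,0],"claw": 0.66},{"offset": [0,0,0],"rotation": [0,0,0],"claw": 0.7},{"offset": [0,0,0],"rotation": [0,0,0],"claw": 0.75},{"offset": [0,0,0],"rotation": [0,0,0],"claw": 0.78},{"offset": [0,0,0],"rotation": [0,0,0],"claw": 0.78},{"offset": [0,0,0],"rotation": [0,0,0],"claw": 0.78},{"offset": [0,0,0],"rotation": [0,0,0],"claw": 0.78}])

```text
clock: 9.47
tcp_pos: [0.6245, 0.0103, 0.0129]
orientation: [-0.813, -3.034, 0.0]
contact_force: [-1.4, 0.1, -0.4]
grip_width: 0.0667
gripper_force: 0.0
```

>>> drive_tool(rows=[{"offset": [0,0,-0.2],"rotation": [0,0,0],"claw": 0.78},{"offset": [0,0,-0.4],"rotation": [0,0,0],"claw": 0.78},{"offset": [0,0,-0.7],"rotation": [0,0,0],"claw": 1},{"offset": [0,0,-0.9],"rotation": [0,0,0],"claw": 1},{"offset": [0,0,-1],"rotation": [0,0,0],"claw": 1},{"offset": [0,0,-1],"rotation": [0,0,0],"claw": 1},{"offset": [0,0,-1],"rotation": [0,0,0],"claw": 1}])

```text
clock: 10.05
tcp_pos: [0.625, 0.0103, 0.1639]
orientation: [0.813, 3.033, 0.002]
contact_force: [-0.8, 0.6, -0.7]
grip_width: 0.0853
gripper_force: 0.0
```

```bash
python3 - <<'E'
from plan import *
plan([(.615,-.12,.16,59.8),(.5965,-.247,.13,59.8),(.5965,-.247,.008,59.8)])
E
```

```text
at [0.625  0.0103 0.1639] yaw 59.99 tilt 0.12 clock 10.05 w 0.0853 j [-0.38  0.48  0.36  1.77 -0.21  0.93  1.11]
(0.615, -0.12, 0.16, 59.8) -> [-0.377 -0.786  0.026] rz 0.002 
(0.5965, -0.247, 0.13, 59.8) -> [-0.319 -0.794  0.2  ] rz -0.0 
(0.5965, -0.247, 0.008, 59.8) -> [0.    0.    0.813] rz -0.0
```

>>> drive_tool(rows=[{"offset": [-0.38,-0.79,0],"rotation": [0,0,0],"claw": 1},{"offset": [-0.38,-0.79,0],"rotation": [0,0,0],"claw": 1},{"offset": [-0.38,-0.79,0],"rotation": [0,0,0],"claw": 1},{"offset": [-0.38,-0.79,0],"rotation": [0,0,0],"claw": 1},{"offset": [-0.38,-0.79,0],"rotation": [0,0,0],"claw": 1},{"offset": [-0.38,-0.79,0],"rotation": [0,0,0],"claw": 1}])

```text
clock: 10.55
tcp_pos: [0.6135, -0.1212, 0.1614]
orientation: [-0.815, -3.031, 0.001]
contact_force: [0.1, 0.9, -0.2]
grip_width: 0.0852
gripper_force: 0.0
```

```bash
python3 - <<'E'
from plan import *
f=grab_frame("wrist");save(f,"w4.png")
C=cloud(f)
m=((C[...,2]>.01)&(C[...,2]<.07)&(np.hypot(C[...,0]-.5965,C[...,1]+.247)<.045)).astype(np.uint8)
c=max(cv2.findContours(m,0,2)[0],key=cv2.contourArea); P=ray(f,c.reshape(-1,2),.025)[:,:2]
print("garlic",cv2.minEnclosingCircle((P*1000).astype(np.float32)),cv2.boundingRect(c))
g=grab_frame("top")
h=cv2.cvtColor(g["frame"],cv2.COLOR_RGB2HSV)
m=cv2.inRange(h,(20,120,80),(35,255,255));m[:150]=0;m[:,380:]=0
c=max(cv2.findContours(m,0,2)[0],key=cv2.contourArea);e=cv2.fitEllipse(c);print("top: yellow blob",e)
cv2.imwrite("pics/t4.png",cv2.resize(g["frame"][140:300,220:460,::-1],None,fx=3,fy=3))
C=cloud(g);q=C.reshape(-1,3);q=q[(np.hypot(q[:,0]-.626,q[:,1]-.011)<.045)&(q[:,2]>.03)];print(len(q),q.mean(0),q.max(0),q.min(0))
plan([(.5965,-.247,.13,59.8)])
E
```

```text
garlic ((596.4121704101562, -248.4757537841797), 32.72201919555664) (141, 248, 72, 69)
top: yellow blob ((309.87628173828125, 195.0408172607422), (28.78671646118164, 31.016756057739258), 15.102982521057129)
542 [0.62079134 0.01109423 0.05271746] [0.65670404 0.03805534 0.06915128] [ 0.59170489 -0.01827826  0.03167569]
at [ 0.6143 -0.1189  0.1618] yaw 60.11 tilt 0.12 clock 10.65 w 0.0855 j [-0.19  0.49  0.38  1.76 -0.22  0.93  1.33]
(0.5965, -0.247, 0.13, 59.8) -> [-0.322 -0.799  0.212] rz 0.003
```

View pics/t4.png

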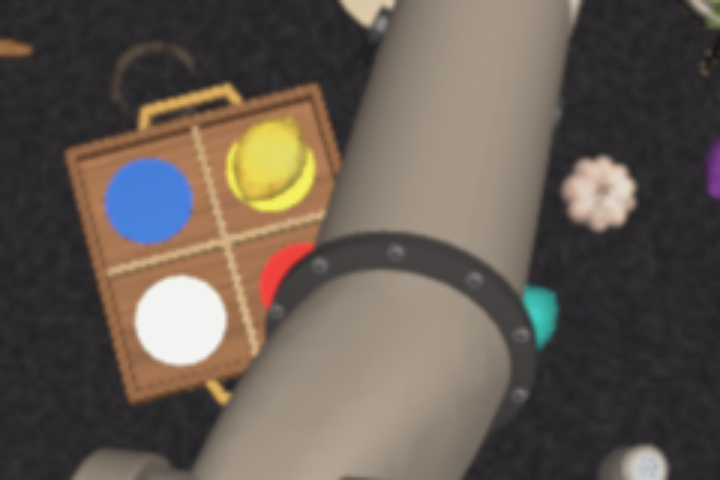

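The lemon sits in the yellow bay at crop px (271,158). Its small upward offset from the mat matches the parallax of its height, so it's centred. Next is the garlic.

>>> drive_tool(rows=[{"offset": [-0.32,-0.8,0.2],"rotation": [0,0,0],"claw": 1},{"offset": [-0.32,-0.8,0.2],"rotation": [0,0,0],"claw": 1},{"offset": [-0.32,-0.8,0.2],"rotation": [0,0,0],"claw": 1},{"offset": [-0.32,-0.8,0.2],"rotation": [0,0,0],"claw": 1},{"offset": [-0.32,-0.8,0.2],"rotation": [0,0,0],"claw": 1},{"offset": [-0.32,-0.8,0.2],"rotation": [0,0,0],"claw": 1},{"offset": [-0.32,-0.8,0.2],"rotation": [0,0,0],"claw": 1}])

```text
clock: 11.23
tcp_pos: [0.5972, -0.2458, 0.1328]
orientation: [-0.808, -3.036, -0.003]
contact_force: [0.6, -0.6, -0.6]
grip_width: 0.0855
gripper_force: 0.0
```

```bash
python3 - <<'E'
from plan import *
plan([(.5965,-.247,.007,59.8)])
E
```

```text
at [ 0.5972 -0.2458  0.1328] yaw 60.19 tilt 0.1 clock 11.23 w 0.0855 j [ 0.03  0.55  0.37  1.73 -0.25  0.9   1.56]
(0.5965, -0.247, 0.007, 59.8) -> [ 0.    -0.009  0.839] rz 0.003
```

>>> drive_tool(rows=[{"offset": [0,-0.009,0.25],"rotation": [0,0,0.003],"claw": 1},{"offset": [0,-0.009,0.5],"rotation": [0,0,0.003],"claw": 1},{"offset": [0,-0.009,0.7],"rotation": [0,0,0.003],"claw": 1},{"offset": [0,-0.009,0.84],"rotation": [0,0,0.003],"claw": 1},{"offset": [0,-0.009,0.84],"rotation": [0,0,0.003],"claw": 1},{"offset": [0,-0.009,0.84],"rotation": [0,0,0.003],"claw": 1}])

```text
clock: 11.73
tcp_pos: [0.5958, -0.2475, 0.0065]
orientation: [-0.818, -3.031, -0.002]
contact_force: [-1.2, 0.3, 1.6]
grip_width: 0.0852
gripper_force: 0.0
```

>>> drive_tool(rows=[{"offset": [0,0,0],"rotation": [0,0,0],"claw": 0.3},{"offset": [0,0,0],"rotation": [0,0,0],"claw": 0.3},{"offset": [0,0,0],"rotation": [0,0,0],"claw": 0.3},{"offset": [0,0,0],"rotation": [0,0,0],"claw": 0.3},{"offset": [0,0,0],"rotation": [0,0,0],"claw": 0.3},{"offset": [0,0,0],"rotation": [0,0,0],"claw": 0.3},{"offset": [0,0,0],"rotation": [0,0,0],"claw": 0.3},{"offset": [0,0,0],"rotation": [0,0,0],"claw": 0.3}], force=30)

```text
clock: 12.4
tcp_pos: [0.5972, -0.2501, 0.0096]
orientation: [0.821, 3.029, 0.001]
contact_force: [-1.0, 1.4, 7.0]
grip_width: 0.0549
gripper_force: 30.5
```

>>> drive_tool(rows=[{"offset": [0,0,-0.2],"rotation": [0,0,0],"claw": 0.3},{"offset": [0,0,-0.4],"rotation": [0,0,0],"claw": 0.3},{"offset": [0,0,-0.6],"rotation": [0,0,0],"claw": 0.3},{"offset": [0,0,-0.8],"rotation": [0,0,0],"claw": 0.3},{"offset": [0,0,-0.95],"rotation": [0,0,0],"claw": 0.3},{"offset": [0,0,-0.95],"rotation": [0,0,0],"claw": 0.3},{"offset": [0,0,-0.95],"rotation": [0,0,0],"claw": 0.3}])

```text
clock: 12.98
tcp_pos: [0.5967, -0.2504, 0.1523]
orientation: [0.821, 3.027, 0.0]
contact_force: [0.6, 0.4, -1.4]
grip_width: 0.0544
gripper_force: 32.3
```

```bash
python3 - <<'E'
from plan import *
save(grab_frame("wrist"),"w5.png")
plan([(.565,-.125,.15,59.8),(.535,-.02,.15,59.8),(.504,.0815,.12,59.8),(.504,.0815,.0155,59.8)])
E
```

```text
at [ 0.5957 -0.2499  0.1506] yaw 59.65 tilt 0.11 clock 13.03 w 0.0541 j [ 0.02  0.53  0.39  1.72 -0.24  0.93  1.55]
(0.565, -0.125, 0.15, 59.8) -> [0.597 0.615 0.004] rz -0.001 
(0.535, -0.02, 0.15, 59.8) -> [0.525 0.504 0.   ] rz -0.0 
(0.504, 0.0815, 0.12, 59.8) -> [0.519 0.481 0.2  ] rz -0.0 
(0.504, 0.0815, 0.0155, 59.8) -> [0.    0.    0.697] rz -0.0
```

View pics/w5.png

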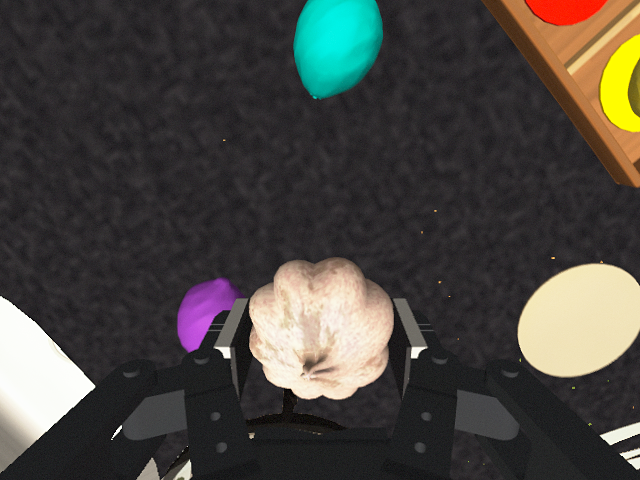

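Garlic is gripped upright at px (320,330).

>>> drive_tool(rows=[{"offset": [0.6,0.61,0],"rotation": [0,0,0],"claw": 0.3},{"offset": [0.6,0.61,0],"rotation": [0,0,0],"claw": 0.3},{"offset": [0.6,0.61,0],"rotation": [0,0,0],"claw": 0.3},{"offset": [0.6,0.61,0],"rotation": [0,0,0],"claw": 0.3},{"offset": [0.6,0.61,0],"rotation": [0,0,0],"claw": 0.3},{"offset": [0.6,0.61,0],"rotation": [0,0,0],"claw": 0.3}])

```text
clock: 13.53
tcp_pos: [0.5636, -0.1254, 0.1489]
orientation: [-0.821, -3.031, 0.001]
contact_force: [0.2, -0.6, -0.5]
grip_width: 0.0545
gripper_force: 32.3
```

>>> drive_tool(rows=[{"offset": [0.53,0.5,0],"rotation": [0,0,0],"claw": 0.3},{"offset": [0.53,0.5,0],"rotation": [0,0,0],"claw": 0.3},{"offset": [0.53,0.5,0],"rotation": [0,0,0],"claw": 0.3},{"offset": [0.53,0.5,0],"rotation": [0,0,0],"claw": 0.3},{"offset": [0.53,0.5,0],"rotation": [0,0,0],"claw": 0.3},{"offset": [0.53,0.5,0],"rotation": [0,0,0],"claw": 0.3}])

```text
clock: 14.03
tcp_pos: [0.5338, -0.0228, 0.1495]
orientation: [0.826, 3.03, -0.002]
contact_force: [0.0, -0.0, 0.3]
grip_width: 0.0544
gripper_force: 32.3
```

>>> drive_tool(rows=[{"offset": [0.52,0.48,0.2],"rotation": [0,0,0],"claw": 0.3},{"offset": [0.52,0.48,0.2],"rotation": [0,0,0],"claw": 0.3},{"offset": [0.52,0.48,0.2],"rotation": [0,0,0],"claw": 0.3},{"offset": [0.52,0.48,0.2],"rotation": [0,0,0],"claw": 0.3},{"offset": [0.52,0.48,0.2],"rotation": [0,0,0],"claw": 0.3},{"offset": [0.52,0.48,0.2],"rotation": [0,0,0],"claw": 0.3},{"offset": [0.52,0.48,0.2],"rotation": [0,0,0],"claw": 0.3}])

```text
clock: 14.62
tcp_pos: [0.5035, 0.0784, 0.1199]
orientation: [0.828, 3.029, -0.001]
contact_force: [-0.4, -0.5, -0.2]
grip_width: 0.0544
gripper_force: 32.3
```

```bash
python3 - <<'E'
from plan import *
plan([(.504,.0815,.03,59.8)])
E
```

```text
at [0.5035 0.0784 0.1199] yaw 59.41 tilt 0.08 clock 14.62 w 0.0544 j [-0.55  0.36  0.33  2.07 -0.17  0.74  0.93]
(0.504, 0.0815, 0.03, 59.8) -> [0.008 0.02  0.599] rz -0.003
```

>>> drive_tool(rows=[{"offset": [-0.005,0.0,0.2],"rotation": [0,0,-0.003],"claw": 0.3},{"offset": [-0.005,0.01,0.4],"rotation": [0,0,-0.003],"claw": 0.3},{"offset": [-0.005,0.01,0.5],"rotation": [0,0,-0.003],"claw": 0.3},{"offset": [-0.005,0.01,0.6],"rotation": [0,0,-0.003],"claw": 0.3},{"offset": [-0.005,0.01,0.6],"rotation": [0,0,-0.003],"claw": 0.3},{"offset": [-0.005,0.01,0.6],"rotation": [0,0,-0.003],"claw": 0.3}])

```text
clock: 15.12
tcp_pos: [0.5041, 0.0801, 0.0295]
orientation: [-0.817, -3.033, 0.002]
contact_force: [0.9, -0.4, -0.3]
grip_width: 0.0543
gripper_force: 32.3
```

```bash
python3 - <<'E'
from plan import *
plan([(.5055,.0805,.018,59.8)])
E
```

```text
at [0.5041 0.0801 0.0295] yaw 59.84 tilt 0.07 clock 15.12 w 0.0543 j [-0.49  0.52  0.27  2.11 -0.25  0.54  1.  ]
(0.5055, 0.0805, 0.018, 59.8) -> [-0.007  0.007  0.076] rz 0.0
```

>>> drive_tool(rows=[{"offset": [-0.007,0.007,0.04],"rotation": [0,0,0],"claw": 0.3},{"offset": [-0.007,0.007,0.078],"rotation": [0,0,0],"claw": 0.3},{"offset": [-0.007,0.007,0.078],"rotation": [0,0,0],"claw": 0.3},{"offset": [-0.007,0.007,0.078],"rotation": [0,0,0],"claw": 0.3}])

```text
clock: 15.45
tcp_pos: [0.5055, 0.0822, 0.0181]
orientation: [0.813, 3.034, 0.0]
contact_force: [0.2, -0.4, -1.0]
grip_width: 0.0542
gripper_force: 32.3
```

>>> drive_tool(rows=[{"offset": [0,0,0],"rotation": [0,0,0],"claw": 0.66},{"offset": [0,0,0],"rotation": [0,0,0],"claw": 0.7},{"offset": [0,0,0],"rotation": [0,0,0],"claw": 0.75},{"offset": [0,0,0],"rotation": [0,0,0],"claw": 0.8},{"offset": [0,0,0],"rotation": [0,0,0],"claw": 0.8},{"offset": [0,0,0],"rotation": [0,0,0],"claw": 0.8},{"offset": [0,0,0],"rotation": [0,0,0],"claw": 0.8}])

```text
clock: 16.03
tcp_pos: [0.5053, 0.0822, 0.0179]
orientation: [-0.813, -3.035, -0.0]
contact_force: [0.0, 0.1, 1.0]
grip_width: 0.0682
gripper_force: 0.0
```

>>> drive_tool(rows=[{"offset": [0,0,-0.2],"rotation": [0,0,0],"claw": 0.8},{"offset": [0,0,-0.4],"rotation": [0,0,0],"claw": 0.8},{"offset": [0,0,-0.7],"rotation": [0,0,0],"claw": 1},{"offset": [0,0,-0.9],"rotation": [0,0,0],"claw": 1},{"offset": [0,0,-1],"rotation": [0,0,0],"claw": 1},{"offset": [0,0,-1],"rotation": [0,0,0],"claw": 1},{"offset": [0,0,-1],"rotation": [0,0,0],"claw": 1}])

```text
clock: 16.62
tcp_pos: [0.5056, 0.0825, 0.1685]
orientation: [0.813, 3.033, 0.002]
contact_force: [0.5, -0.1, -0.3]
grip_width: 0.0853
gripper_force: 0.0
```

```bash
python3 - <<'E'
from plan import *
plan([(.485,-.04,.17,59.8),(.43,-.16,.17,59.8),(.376,-.26,.15,59.8),(.376,-.26,.03,59.8)])
E
```

```text
at [0.5056 0.0825 0.1685] yaw 60.0 tilt 0.12 clock 16.62 w 0.0853 j [-0.59  0.29  0.36  2.02 -0.14  0.84  0.9 ]
(0.485, -0.04, 0.17, 59.8) -> [-0.289 -0.776 -0.01 ] rz 0.002 
(0.43, -0.16, 0.17, 59.8) -> [-0.086 -0.876  0.   ] rz -0.0 
(0.376, -0.26, 0.15, 59.8) -> [-0.024 -0.757  0.133] rz -0.0 
(0.376, -0.26, 0.03, 59.8) -> [0.  0.  0.8] rz -0.0
```

>>> drive_tool(rows=[{"offset": [-0.29,-0.78,0],"rotation": [0,0,0],"claw": 1},{"offset": [-0.29,-0.78,0],"rotation": [0,0,0],"claw": 1},{"offset": [-0.29,-0.78,0],"rotation": [0,0,0],"claw": 1},{"offset": [-0.29,-0.78,0],"rotation": [0,0,0],"claw": 1},{"offset": [-0.29,-0.78,0],"rotation": [0,0,0],"claw": 1},{"offset": [-0.29,-0.78,0],"rotation": [0,0,0],"claw": 1}])

```text
clock: 17.12
tcp_pos: [0.4837, -0.0406, 0.1666]
orientation: [-0.814, -3.032, 0.001]
contact_force: [-0.3, 0.5, 0.0]
grip_width: 0.0857
gripper_force: 0.0
```

>>> drive_tool(rows=[{"offset": [-0.09,-0.88,0],"rotation": [0,0,0],"claw": 1},{"offset": [-0.09,-0.88,0],"rotation": [0,0,0],"claw": 1},{"offset": [-0.09,-0.88,0],"rotation": [0,0,0],"claw": 1},{"offset": [-0.09,-0.88,0],"rotation": [0,0,0],"claw": 1},{"offset": [-0.09,-0.88,0],"rotation": [0,0,0],"claw": 1},{"offset": [-0.09,-0.88,0],"rotation": [0,0,0],"claw": 1}])

```text
clock: 17.62
tcp_pos: [0.4305, -0.1606, 0.1674]
orientation: [-0.812, -3.034, -0.001]
contact_force: [1.1, 0.7, 0.4]
grip_width: 0.0854
gripper_force: 0.0
```

```bash
python3 - <<'E'
from plan import *
f=grab_frame("wrist");g=grab_frame("scene")
cv2.imwrite("pics/m6.png",cv2.resize(np.hstack([f["frame"],g["frame"]])[:,:,::-1],(800,300),interpolation=cv2.INTER_AREA))
plan([(.376,-.26,.15,59.8)])
E
```

```text
at [ 0.4311 -0.1598  0.1675] yaw 60.2 tilt 0.04 clock 17.72 w 0.0852 j [-0.2   0.22  0.49  2.14 -0.14  0.81  1.42]
(0.376, -0.26, 0.15, 59.8) -> [-0.014 -0.762  0.117] rz 0.003
```

View pics/m6.png

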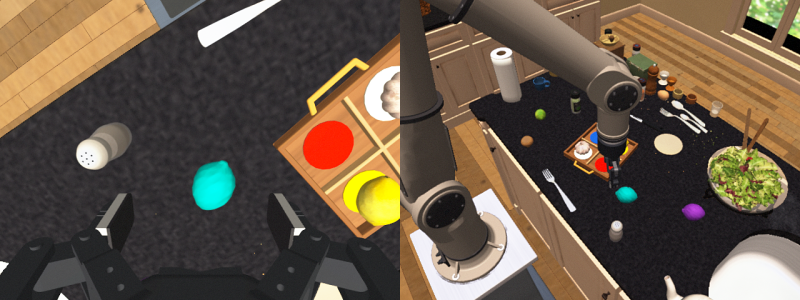

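The wrist picture shows the shaker standing at (105,145) with the path to it clear. Lemon and garlic are in their bays.

>>> drive_tool(rows=[{"offset": [-0.01,-0.76,0.1],"rotation": [0,0,0.003],"claw": 1},{"offset": [-0.01,-0.76,0.1],"rotation": [0,0,0.003],"claw": 1},{"offset": [-0.01,-0.76,0.1],"rotation": [0,0,0.003],"claw": 1},{"offset": [-0.01,-0.76,0.1],"rotation": [0,0,0.003],"claw": 1},{"offset": [-0.01,-0.76,0.1],"rotation": [0,0,0.003],"claw": 1},{"offset": [-0.01,-0.76,0.1],"rotation": [0,0,0.003],"claw": 1},{"offset": [-0.01,-0.76,0.1],"rotation": [0,0,0.003],"claw": 1}])

```text
clock: 18.3
tcp_pos: [0.3758, -0.2597, 0.1528]
orientation: [0.817, 3.033, 0.001]
contact_force: [0.8, -0.3, -0.7]
grip_width: 0.0855
gripper_force: 0.0
```

```bash
python3 - <<'E'
from plan import *
f=grab_frame("wrist");C=cloud(f)
q=C.reshape(-1,3);q=q[(np.hypot(q[:,0]-.376,q[:,1]+.261)<.04)&(q[:,2]>.01)&(q[:,2]<.1)]
print(len(q),q.min(0),q.max(0),"cap",q[q[:,2]>.084].mean(0))
plan([(.376,-.261,.028,59.8)])
E
```

```text
3819 [ 0.35227637 -0.2784634   0.01019689] [ 0.39045409 -0.23842844  0.09100844] cap [ 0.3721791  -0.26102237  0.08743378]
at [ 0.3757 -0.2598  0.1528] yaw 59.85 tilt 0.03 clock 18.35 w 0.0855 j [ 0.    0.24  0.54  2.17 -0.18  0.78  1.7 ]
(0.376, -0.261, 0.028, 59.8) -> [-0.006 -0.006  0.832] rz 0.0
```

>>> drive_tool(rows=[{"offset": [-0.005,-0.006,0.2],"rotation": [0,0,0],"claw": 1},{"offset": [-0.005,-0.006,0.4],"rotation": [0,0,0],"claw": 1},{"offset": [-0.005,-0.006,0.6],"rotation": [0,0,0],"claw": 1},{"offset": [-0.005,-0.006,0.75],"rotation": [0,0,0],"claw": 1},{"offset": [-0.005,-0.006,0.83],"rotation": [0,0,0],"claw": 1},{"offset": [-0.005,-0.006,0.83],"rotation": [0,0,0],"claw": 1},{"offset": [-0.005,-0.006,0.83],"rotation": [0,0,0],"claw": 1}])

```text
clock: 18.93
tcp_pos: [0.3749, -0.2617, 0.0281]
orientation: [-0.82, -3.032, -0.001]
contact_force: [0.8, -0.5, -0.0]
grip_width: 0.0852
gripper_force: 0.0
```

>>> drive_tool(rows=[{"offset": [0,0,0],"rotation": [0,0,0],"claw": 0.3},{"offset": [0,0,0],"rotation": [0,0,0],"claw": 0.3},{"offset": [0,0,0],"rotation": [0,0,0],"claw": 0.3},{"offset": [0,0,0],"rotation": [0,0,0],"claw": 0.3},{"offset": [0,0,0],"rotation": [0,0,0],"claw": 0.3},{"offset": [0,0,0],"rotation": [0,0,0],"claw": 0.3},{"offset": [0,0,0],"rotation": [0,0,0],"claw": 0.3},{"offset": [0,0,0],"rotation": [0,0,0],"claw": 0.3},{"offset": [0,0,0],"rotation": [0,0,0],"claw": 0.3},{"offset": [0,0,0],"rotation": [0,0,0],"claw": 0.3}], force=30)

```text
clock: 19.77
tcp_pos: [0.3754, -0.2627, 0.0295]
orientation: [0.822, 3.03, 0.001]
contact_force: [0.2, 1.9, 9.7]
grip_width: 0.0394
gripper_force: 29.3
```

```bash
python3 - <<'E'
from plan import *
plan([(.376,-.261,.17,59.8),(.45,-.15,.19,59.8),(.53,-.04,.19,59.8),(.59,.06,.19,59.8),(.6004,.1064,.1,59.8),(.6004,.1064,.036,59.8)])
E
```

```text
at [ 0.3754 -0.2627  0.0295] yaw 59.65 tilt 0.12 clock 19.77 w 0.0394 j [ 0.15  0.48  0.4   2.23 -0.39  0.49  1.9 ]
(0.376, -0.261, 0.17, 59.8) -> [ 0.002  0.012 -0.937] rz -0.001 
(0.45, -0.15, 0.19, 59.8) -> [-0.054  0.888 -0.133] rz -0.0 
(0.53, -0.04, 0.19, 59.8) -> [-0.092  0.902  0.   ] rz -0.0 
(0.59, 0.06, 0.19, 59.8) -> [-0.01   0.777  0.   ] rz -0.0 
(0.6004, 0.1064, 0.1, 59.8) -> [0.096 0.302 0.6  ] rz -0.0 
(0.6004, 0.1064, 0.036, 59.8) -> [0.    0.    0.427] rz -0.0
```

>>> drive_tool(rows=[{"offset": [0,0,-0.2],"rotation": [0,0,0],"claw": 0.3},{"offset": [0,0,-0.4],"rotation": [0,0,0],"claw": 0.3},{"offset": [0,0,-0.6],"rotation": [0,0,0],"claw": 0.3},{"offset": [0,0,-0.8],"rotation": [0,0,0],"claw": 0.3},{"offset": [0,0,-0.95],"rotation": [0,0,0],"claw": 0.3},{"offset": [0,0,-0.95],"rotation": [0,0,0],"claw": 0.3},{"offset": [0,0,-0.95],"rotation": [0,0,0],"claw": 0.3}])

```text
clock: 20.35
tcp_pos: [0.3753, -0.2626, 0.1719]
orientation: [0.821, 3.029, 0.001]
contact_force: [-0.5, -0.5, -1.8]
grip_width: 0.0392
gripper_force: 31.2
```

```bash
python3 - <<'E'
from plan import *
f=grab_frame("wrist");g=grab_frame("scene")
cv2.imwrite("pics/m7.png",cv2.resize(np.hstack([f["frame"],g["frame"]])[:,:,::-1],(800,300),interpolation=cv2.INTER_AREA))
plan([(.45,-.15,.19,59.8),(.53,-.04,.19,59.8),(.59,.06,.19,59.8),(.6004,.1064,.1,59.8),(.6004,.1064,.036,59.8)])
E
```

```text
at [ 0.3739 -0.2619  0.17  ] yaw 59.66 tilt 0.08 clock 20.45 w 0.039 j [-0.03  0.21  0.58  2.15 -0.16  0.82  1.69]
(0.45, -0.15, 0.19, 59.8) -> [-0.061  0.9   -0.133] rz -0.001 
(0.53, -0.04, 0.19, 59.8) -> [-0.092  0.902  0.   ] rz -0.0 
(0.59, 0.06, 0.19, 59.8) -> [-0.01   0.777  0.   ] rz -0.0 
(0.6004, 0.1064, 0.1, 59.8) -> [0.096 0.302 0.6  ] rz -0.0 
(0.6004, 0.1064, 0.036, 59.8) -> [0.    0.    0.427] rz -0.0
```

View pics/m7.png

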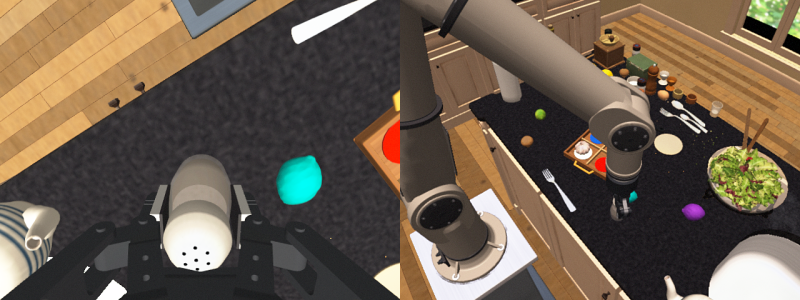

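The shaker is held upright and centred, its cap at (195,240) in the left half.

>>> drive_tool(rows=[{"offset": [-0.06,0.9,-0.13],"rotation": [0,0,0],"claw": 0.3},{"offset": [-0.06,0.9,-0.13],"rotation": [0,0,0],"claw": 0.3},{"offset": [-0.06,0.9,-0.13],"rotation": [0,0,0],"claw": 0.3},{"offset": [-0.06,0.9,-0.13],"rotation": [0,0,0],"claw": 0.3},{"offset": [-0.06,0.9,-0.13],"rotation": [0,0,0],"claw": 0.3},{"offset": [-0.06,0.9,-0.13],"rotation": [0,0,0],"claw": 0.3}])

```text
clock: 20.95
tcp_pos: [0.4497, -0.1502, 0.189]
orientation: [-0.819, -3.03, 0.002]
contact_force: [-0.1, -0.2, -1.3]
grip_width: 0.0394
gripper_force: 31.2
```

>>> drive_tool(rows=[{"offset": [-0.09,0.9,0],"rotation": [0,0,0],"claw": 0.3},{"offset": [-0.09,0.9,0],"rotation": [0,0,0],"claw": 0.3},{"offset": [-0.09,0.9,0],"rotation": [0,0,0],"claw": 0.3},{"offset": [-0.09,0.9,0],"rotation": [0,0,0],"claw": 0.3},{"offset": [-0.09,0.9,0],"rotation": [0,0,0],"claw": 0.3},{"offset": [-0.09,0.9,0],"rotation": [0,0,0],"claw": 0.3}])

```text
clock: 21.45
tcp_pos: [0.5294, -0.0423, 0.1892]
orientation: [-0.823, -3.029, 0.003]
contact_force: [-0.3, 0.1, -1.4]
grip_width: 0.0395
gripper_force: 31.2
```

>>> drive_tool(rows=[{"offset": [-0.01,0.78,0],"rotation": [0,0,0],"claw": 0.3},{"offset": [-0.01,0.78,0],"rotation": [0,0,0],"claw": 0.3},{"offset": [-0.01,0.78,0],"rotation": [0,0,0],"claw": 0.3},{"offset": [-0.01,0.78,0],"rotation": [0,0,0],"claw": 0.3},{"offset": [-0.01,0.78,0],"rotation": [0,0,0],"claw": 0.3},{"offset": [-0.01,0.78,0],"rotation": [0,0,0],"claw": 0.3},{"offset": [-0.01,0.78,0],"rotation": [0,0,0],"claw": 0.3}])

```text
clock: 22.03
tcp_pos: [0.5898, 0.0559, 0.1901]
orientation: [-0.829, -3.029, 0.002]
contact_force: [-0.6, 0.9, -1.2]
grip_width: 0.0392
gripper_force: 31.2
```

```bash
python3 - <<'E'
from plan import *
plan([(.6004,.1064,.13,59.8),(.6004,.1064,.036,59.8)])
E
```

```text
at [0.5898 0.0559 0.1901] yaw 59.4 tilt 0.1 clock 22.03 w 0.0392 j [-0.51  0.4   0.41  1.82 -0.19  0.96  1.01]
(0.6004, 0.1064, 0.13, 59.8) -> [0.111 0.326 0.401] rz -0.004 
(0.6004, 0.1064, 0.036, 59.8) -> [0.    0.    0.627] rz -0.0
```

>>> drive_tool(rows=[{"offset": [0.11,0.33,0],"rotation": [0,0,-0.004],"claw": 0.3},{"offset": [0.11,0.33,0.2],"rotation": [0,0,-0.004],"claw": 0.3},{"offset": [0.11,0.33,0.4],"rotation": [0,0,-0.004],"claw": 0.3},{"offset": [0.11,0.33,0.6],"rotation": [0,0,-0.004],"claw": 0.3},{"offset": [0.11,0.33,0.8],"rotation": [0,0,-0.004],"claw": 0.3},{"offset": [0.11,0.33,0.9],"rotation": [0,0,-0.004],"claw": 0.3},{"offset": [0.11,0.33,0.9],"rotation": [0,0,-0.004],"claw": 0.3},{"offset": [0.11,0.33,0.9],"rotation": [0,0,-0.004],"claw": 0.3},{"offset": [0.11,0.33,0.9],"rotation": [0,0,-0.004],"claw": 0.3}])

```text
clock: 22.78
tcp_pos: [0.6026, 0.1091, 0.0568]
orientation: [0.813, 3.033, 0.001]
contact_force: [0.6, -0.1, -1.8]
grip_width: 0.0392
gripper_force: 31.2
```

```bash
python3 - <<'E'
from plan import *
plan([(.6004,.1064,.0375,59.8)])
E
```

```text
at [0.6026 0.1091 0.0568] yaw 59.99 tilt 0.11 clock 22.78 w 0.0392 j [-0.52  0.6   0.32  1.86 -0.28  0.72  1.01]
(0.6004, 0.1064, 0.0375, 59.8) -> [ 0.004 -0.023  0.129] rz 0.002
```

>>> drive_tool(rows=[{"offset": [0.004,-0.023,0.05],"rotation": [0,0,0.002],"claw": 0.3},{"offset": [0.004,-0.023,0.09],"rotation": [0,0,0.002],"claw": 0.3},{"offset": [0.004,-0.023,0.128],"rotation": [0,0,0.002],"claw": 0.3},{"offset": [0.004,-0.023,0.128],"rotation": [0,0,0.002],"claw": 0.3},{"offset": [0.004,-0.023,0.128],"rotation": [0,0,0.002],"claw": 0.3}])

```text
clock: 23.2
tcp_pos: [0.6003, 0.1074, 0.0374]
orientation: [0.817, 3.032, 0.002]
contact_force: [-1.8, -2.1, 9.3]
grip_width: 0.039
gripper_force: 34.1
```

>>> drive_tool(rows=[{"offset": [0,0,0],"rotation": [0,0,0],"claw": 0.5},{"offset": [0,0,0],"rotation": [0,0,0],"claw": 0.55},{"offset": [0,0,0],"rotation": [0,0,0],"claw": 0.6},{"offset": [0,0,0],"rotation": [0,0,0],"claw": 0.65},{"offset": [0,0,0],"rotation": [0,0,0],"claw": 0.7},{"offset": [0,0,0],"rotation": [0,0,0],"claw": 0.7},{"offset": [0,0,0],"rotation": [0,0,0],"claw": 0.7}])

```text
clock: 23.78
tcp_pos: [0.5993, 0.1076, 0.036]
orientation: [-0.816, -3.034, 0.0]
contact_force: [-0.1, -0.1, 0.1]
grip_width: 0.0594
gripper_force: 0.0
```

>>> drive_tool(rows=[{"offset": [0,0,-0.2],"rotation": [0,0,0],"claw": 0.7},{"offset": [0,0,-0.4],"rotation": [0,0,0],"claw": 0.7},{"offset": [0,0,-0.6],"rotation": [0,0,0],"claw": 0.7},{"offset": [0,0,-0.8],"rotation": [0,0,0],"claw": 1},{"offset": [0,0,-1],"rotation": [0,0,0],"claw": 1},{"offset": [0,0,-1],"rotation": [0,0,0],"claw": 1},{"offset": [0,0,-1],"rotation": [0,0,0],"claw": 1}])

```text
clock: 24.37
tcp_pos: [0.6006, 0.1079, 0.1882]
orientation: [0.816, 3.03, 0.004]
contact_force: [0.3, 0.6, -0.4]
grip_width: 0.0854
gripper_force: 0.0
```

```bash
python3 - <<'E'
from plan import *
plan([(.615,.21,.19,59.8),(.629,.299,.19,59.8),(.629,.299,.045,59.8)])
E
```

```text
at [0.6006 0.1079 0.1882] yaw 59.87 tilt 0.24 clock 24.37 w 0.0854 j [-0.58  0.43  0.4   1.78 -0.2   0.96  0.94]
(0.615, 0.21, 0.19, 59.8) -> [ 0.259  0.637 -0.012] rz 0.001 
(0.629, 0.299, 0.19, 59.8) -> [0.218 0.56  0.   ] rz -0.0 
(0.629, 0.299, 0.045, 59.8) -> [0.    0.    0.967] rz -0.0
```

>>> drive_tool(rows=[{"offset": [0.26,0.64,0],"rotation": [0,0,0],"claw": 1},{"offset": [0.26,0.64,0],"rotation": [0,0,0],"claw": 1},{"offset": [0.26,0.64,0],"rotation": [0,0,0],"claw": 1},{"offset": [0.26,0.64,0],"rotation": [0,0,0],"claw": 1},{"offset": [0.26,0.64,0],"rotation": [0,0,0],"claw": 1},{"offset": [0.26,0.64,0],"rotation": [0,0,0],"claw": 1}])

```text
clock: 24.87
tcp_pos: [0.6132, 0.2088, 0.1848]
orientation: [-0.817, -3.032, 0.004]
contact_force: [-0.3, 0.4, 0.4]
grip_width: 0.0852
gripper_force: 0.0
```

>>> drive_tool(rows=[{"offset": [0.22,0.56,0],"rotation": [0,0,0],"claw": 1},{"offset": [0.22,0.56,0],"rotation": [0,0,0],"claw": 1},{"offset": [0.22,0.56,0],"rotation": [0,0,0],"claw": 1},{"offset": [0.22,0.56,0],"rotation": [0,0,0],"claw": 1},{"offset": [0.22,0.56,0],"rotation": [0,0,0],"claw": 1},{"offset": [0.22,0.56,0],"rotation": [0,0,0],"claw": 1}])

```text
clock: 25.37
tcp_pos: [0.6279, 0.2964, 0.1859]
orientation: [0.821, 3.032, -0.003]
contact_force: [-0.7, -1.5, -0.1]
grip_width: 0.0853
gripper_force: 0.0
```

```bash
python3 - <<'E'
from plan import *
f=grab_frame("wrist");g=grab_frame("scene")
cv2.imwrite("pics/m8.png",cv2.resize(np.hstack([f["frame"],g["frame"]])[:,:,::-1],(800,300),interpolation=cv2.INTER_AREA))
plan([(.629,.2995,.13,59.8),(.629,.2995,.045,59.8)])
E
```

```text
at [0.6279 0.2967 0.1862] yaw 59.68 tilt 0.06 clock 25.47 w 0.0854 j [-0.77  0.57  0.36  1.56 -0.22  1.05  0.69]
(0.629, 0.2995, 0.13, 59.8) -> [0.003 0.02  0.375] rz -0.001 
(0.629, 0.2995, 0.045, 59.8) -> [0.    0.    0.567] rz -0.0
```

View pics/m8.png

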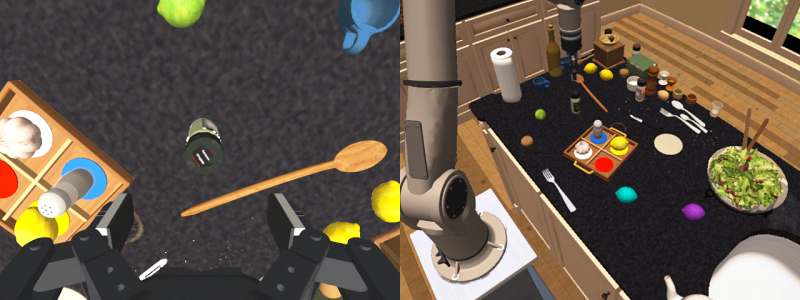

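The jar stands between the fingers' lines at (203,145) in the left half. Shaker, lemon and garlic look right in the caddy on the right.

>>> drive_tool(rows=[{"offset": [0.003,0.02,0.15],"rotation": [0,0,0],"claw": 1},{"offset": [0.003,0.02,0.35],"rotation": [0,0,0],"claw": 1},{"offset": [0.003,0.02,0.35],"rotation": [0,0,0],"claw": 1},{"offset": [0.003,0.02,0.35],"rotation": [0,0,0],"claw": 1}])

```text
clock: 25.8
tcp_pos: [0.6276, 0.3006, 0.1325]
orientation: [-0.818, -3.031, 0.005]
contact_force: [0.9, -0.0, 0.4]
grip_width: 0.0854
gripper_force: 0.0
```

```bash
python3 - <<'E'
from plan import *
plan([(.629,.2995,.045,59.8)])
E
```

```text
at [0.6276 0.3006 0.1325] yaw 59.79 tilt 0.22 clock 25.8 w 0.0854 j [-0.77  0.63  0.34  1.6  -0.24  0.96  0.7 ]
(0.629, 0.2995, 0.045, 59.8) -> [-0.012 -0.001  0.583] rz -0.0
```

>>> drive_tool(rows=[{"offset": [-0.01,0,0.15],"rotation": [0,0,0],"claw": 1},{"offset": [-0.01,0,0.3],"rotation": [0,0,0],"claw": 1},{"offset": [-0.01,0,0.45],"rotation": [0,0,0],"claw": 1},{"offset": [-0.01,0,0.58],"rotation": [0,0,0],"claw": 1},{"offset": [-0.01,0,0.58],"rotation": [0,0,0],"claw": 1},{"offset": [-0.01,0,0.58],"rotation": [0,0,0],"claw": 1}])

```text
clock: 26.3
tcp_pos: [0.6304, 0.3011, 0.0477]
orientation: [0.818, 3.033, -0.0]
contact_force: [0.8, 0.6, 0.6]
grip_width: 0.0854
gripper_force: 0.0
```

>>> drive_tool(rows=[{"offset": [0,0,0],"rotation": [0,0,0],"claw": 0.3},{"offset": [0,0,0],"rotation": [0,0,0],"claw": 0.3},{"offset": [0,0,0],"rotation": [0,0,0],"claw": 0.3},{"offset": [0,0,0],"rotation": [0,0,0],"claw": 0.3},{"offset": [0,0,0],"rotation": [0,0,0],"claw": 0.3},{"offset": [0,0,0],"rotation": [0,0,0],"claw": 0.3},{"offset": [0,0,0],"rotation": [0,0,0],"claw": 0.3},{"offset": [0,0,0],"rotation": [0,0,0],"claw": 0.3},{"offset": [0,0,0],"rotation": [0,0,0],"claw": 0.3},{"offset": [0,0,0],"rotation": [0,0,0],"claw": 0.3}], force=30)

```text
clock: 27.13
tcp_pos: [0.6307, 0.3016, 0.0481]
orientation: [0.817, 3.032, 0.002]
contact_force: [-1.7, -1.5, 7.0]
grip_width: 0.04
gripper_force: 30.3
```

>>> drive_tool(rows=[{"offset": [0,0,-0.2],"rotation": [0,0,0],"claw": 0.3},{"offset": [0,0,-0.4],"rotation": [0,0,0],"claw": 0.3},{"offset": [0,0,-0.6],"rotation": [0,0,0],"claw": 0.3},{"offset": [0,0,-0.8],"rotation": [0,0,0],"claw": 0.3},{"offset": [0,0,-1],"rotation": [0,0,0],"claw": 0.3},{"offset": [0,0,-1],"rotation": [0,0,0],"claw": 0.3},{"offset": [0,0,-1],"rotation": [0,0,0],"claw": 0.3}])

```text
clock: 27.72
tcp_pos: [0.6309, 0.302, 0.1989]
orientation: [0.816, 3.031, 0.005]
contact_force: [-0.2, -0.2, -2.1]
grip_width: 0.0403
gripper_force: 30.8
```

```bash
python3 - <<'E'
from plan import *
f=grab_frame("wrist");cv2.imwrite("pics/m9.png",cv2.resize(f["frame"][:,:,::-1],(400,300),interpolation=cv2.INTER_AREA))
plan([(.60,.2,.23,59.8),(.57,.09,.23,59.8),(.529,-.0155,.23,59.8),(.529,-.0155,.1,59.8)])
E
```

```text
at [0.6297 0.3016 0.1968] yaw 59.88 tilt 0.03 clock 27.77 w 0.0402 j [-0.78  0.57  0.36  1.55 -0.22  1.07  0.68]
(0.6, 0.2, 0.23, 59.8) -> [-0.169 -0.685 -0.221] rz 0.001 
(0.57, 0.09, 0.23, 59.8) -> [-0.196 -0.734  0.   ] rz -0.0 
(0.529, -0.0155, 0.23, 59.8) -> [-0.118 -0.745  0.   ] rz -0.0 
(0.529, -0.0155, 0.1, 59.8) -> [0.    0.    0.867] rz -0.0
```

View pics/m9.png

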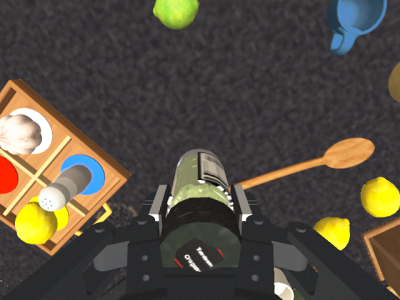

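Jar is held upright at (200,215).

>>> drive_tool(rows=[{"offset": [0,0,-0.22],"rotation": [0,0,0],"claw": 0.3},{"offset": [-0.17,-0.68,-0.22],"rotation": [0,0,0],"claw": 0.3},{"offset": [-0.17,-0.68,-0.22],"rotation": [0,0,0],"claw": 0.3},{"offset": [-0.17,-0.68,-0.22],"rotation": [0,0,0],"claw": 0.3},{"offset": [-0.17,-0.68,-0.22],"rotation": [0,0,0],"claw": 0.3},{"offset": [-0.17,-0.68,-0.22],"rotation": [0,0,0],"claw": 0.3},{"offset": [-0.17,-0.68,-0.22],"rotation": [0,0,0],"claw": 0.3}])

```text
clock: 28.35
tcp_pos: [0.6, 0.2016, 0.2283]
orientation: [-0.814, -3.032, 0.001]
contact_force: [-0.4, 1.0, -0.5]
grip_width: 0.04
gripper_force: 30.9
```

>>> drive_tool(rows=[{"offset": [-0.2,-0.73,0],"rotation": [0,0,0],"claw": 0.3},{"offset": [-0.2,-0.73,0],"rotation": [0,0,0],"claw": 0.3},{"offset": [-0.2,-0.73,0],"rotation": [0,0,0],"claw": 0.3},{"offset": [-0.2,-0.73,0],"rotation": [0,0,0],"claw": 0.3},{"offset": [-0.2,-0.73,0],"rotation": [0,0,0],"claw": 0.3},{"offset": [-0.2,-0.73,0],"rotation": [0,0,0],"claw": 0.3}])

```text
clock: 28.85
tcp_pos: [0.5719, 0.0929, 0.2292]
orientation: [-0.813, -3.034, -0.001]
contact_force: [0.7, 0.2, -1.9]
grip_width: 0.0402
gripper_force: 31.0
```

>>> drive_tool(rows=[{"offset": [-0.12,-0.74,0],"rotation": [0,0,0],"claw": 0.3},{"offset": [-0.12,-0.74,0],"rotation": [0,0,0],"claw": 0.3},{"offset": [-0.12,-0.74,0],"rotation": [0,0,0],"claw": 0.3},{"offset": [-0.12,-0.74,0],"rotation": [0,0,0],"claw": 0.3},{"offset": [-0.12,-0.74,0],"rotation": [0,0,0],"claw": 0.3},{"offset": [-0.12,-0.74,0],"rotation": [0,0,0],"claw": 0.3},{"offset": [-0.12,-0.74,0],"rotation": [0,0,0],"claw": 0.3}])

```text
clock: 29.43
tcp_pos: [0.5324, -0.0116, 0.2294]
orientation: [-0.81, -3.035, -0.001]
contact_force: [0.1, 0.2, -1.6]
grip_width: 0.0398
gripper_force: 31.0
```

```bash
python3 - <<'E'
from plan import *
plan([(.529,-.0155,.1,59.8)])
E
```

```text
at [ 0.5324 -0.0116  0.2294] yaw 60.11 tilt 0.02 clock 29.43 w 0.0398 j [-0.49  0.26  0.47  1.92 -0.14  0.99  1.09]
(0.529, -0.0155, 0.1, 59.8) -> [ 0.007 -0.034  0.863] rz 0.003
```

>>> drive_tool(rows=[{"offset": [0.007,-0.034,0.2],"rotation": [0,0,0.003],"claw": 0.3},{"offset": [0.007,-0.034,0.4],"rotation": [0,0,0.003],"claw": 0.3},{"offset": [0.007,-0.034,0.6],"rotation": [0,0,0.003],"claw": 0.3},{"offset": [0.007,-0.034,0.8],"rotation": [0,0,0.003],"claw": 0.3},{"offset": [0.007,-0.034,0.95],"rotation": [0,0,0.003],"claw": 0.3},{"offset": [0.007,-0.034,0.95],"rotation": [0,0,0.003],"claw": 0.3},{"offset": [0.007,-0.034,0.95],"rotation": [0,0,0.003],"claw": 0.3}])

```text
clock: 30.02
tcp_pos: [0.5278, -0.0169, 0.0863]
orientation: [-0.822, -3.03, 0.001]
contact_force: [-0.1, 0.2, -1.0]
grip_width: 0.0404
gripper_force: 30.9
```

```bash
python3 - <<'E'
from plan import *
plan([(.529,-.0155,.056,59.8)])
E
```

```text
at [ 0.5278 -0.0169  0.0863] yaw 59.65 tilt 0.15 clock 30.02 w 0.0404 j [-0.4   0.46  0.4   2.05 -0.27  0.69  1.21]
(0.529, -0.0155, 0.056, 59.8) -> [-0.002  0.012  0.202] rz -0.001
```

>>> drive_tool(rows=[{"offset": [0,0.012,0.08],"rotation": [0,0,0],"claw": 0.3},{"offset": [0,0.012,0.15],"rotation": [0,0,0],"claw": 0.3},{"offset": [0,0.012,0.2],"rotation": [0,0,0],"claw": 0.3},{"offset": [0,0.012,0.2],"rotation": [0,0,0],"claw": 0.3},{"offset": [0,0.012,0.2],"rotation": [0,0,0],"claw": 0.3}])

```text
clock: 30.43
tcp_pos: [0.5289, -0.0167, 0.057]
orientation: [-0.826, -3.031, 0.0]
contact_force: [-0.7, -0.5, -1.3]
grip_width: 0.04
gripper_force: 30.2
```

>>> drive_tool(rows=[{"offset": [0,0,0],"rotation": [0,0,0],"claw": 0.5},{"offset": [0,0,0],"rotation": [0,0,0],"claw": 0.55},{"offset": [0,0,0],"rotation": [0,0,0],"claw": 0.6},{"offset": [0,0,0],"rotation": [0,0,0],"claw": 0.65},{"offset": [0,0,0],"rotation": [0,0,0],"claw": 0.7},{"offset": [0,0,0],"rotation": [0,0,0],"claw": 0.7},{"offset": [0,0,0],"rotation": [0,0,0],"claw": 0.7}])

```text
clock: 31.02
tcp_pos: [0.5291, -0.0166, 0.0572]
orientation: [0.825, 3.031, 0.0]
contact_force: [-0.3, -0.7, 0.1]
grip_width: 0.0601
gripper_force: 0.0
```

>>> drive_tool(rows=[{"offset": [0,0,-0.2],"rotation": [0,0,0],"claw": 0.7},{"offset": [0,0,-0.4],"rotation": [0,0,0],"claw": 0.7},{"offset": [0,0,-0.6],"rotation": [0,0,0],"claw": 0.7},{"offset": [0,0,-0.8],"rotation": [0,0,0],"claw": 1},{"offset": [0,0,-1],"rotation": [0,0,0],"claw": 1},{"offset": [0,0,-1],"rotation": [0,0,0],"claw": 1},{"offset": [0,0,-1],"rotation": [0,0,0],"claw": 1}])

```text
clock: 31.6
tcp_pos: [0.5301, -0.0165, 0.2088]
orientation: [0.825, 3.028, 0.003]
contact_force: [-0.4, 0.1, -0.4]
grip_width: 0.0856
gripper_force: 0.0
```

>>> drive_tool(rows=[{"offset": [-0.3,-0.8,0],"rotation": [0,0,0],"claw": 1},{"offset": [-0.3,-0.8,0],"rotation": [0,0,0],"claw": 1},{"offset": [-0.3,-0.8,0],"rotation": [0,0,0],"claw": 1},{"offset": [-0.3,-0.8,0],"rotation": [0,0,0],"claw": 1},{"offset": [-0.3,-0.8,0],"rotation": [0,0,0],"claw": 1},{"offset": [-0.3,-0.8,0],"rotation": [0,0,0],"claw": 1}])

```text
clock: 32.1
tcp_pos: [0.5063, -0.1424, 0.206]
orientation: [-0.826, -3.029, -0.0]
contact_force: [0.8, 0.9, -0.5]
grip_width: 0.0855
gripper_force: 0.0
```

>>> drive_tool(rows=[{"offset": [-0.4,-0.8,0],"rotation": [0,0,0],"claw": 1},{"offset": [-0.4,-0.8,0],"rotation": [0,0,0],"claw": 1},{"offset": [-0.4,-0.8,0],"rotation": [0,0,0],"claw": 1},{"offset": [-0.4,-0.8,0],"rotation": [0,0,0],"claw": 1},{"offset": [-0.4,-0.8,0],"rotation": [0,0,0],"claw": 1},{"offset": [-0.4,-0.8,0],"rotation": [0,0,0],"claw": 1}])

```text
clock: 32.6
tcp_pos: [0.4982, -0.275, 0.2062]
orientation: [-0.823, -3.03, -0.001]
contact_force: [-0.1, 0.9, -0.5]
grip_width: 0.0857
gripper_force: 0.0
```

```bash
python3 - <<'E'
from plan import *
from scipy.optimize import least_squares
f=grab_frame("top");g=grab_frame("scene")
cv2.imwrite("pics/fin.png",np.hstack([cv2.resize(x[:,:,::-1],(400,400),interpolation=cv2.INTER_CUBIC) for x in (f["frame"][150:290,225:365],g["frame"][180:320,250:390])]))
for n,F in(("top",f),("scene",g)):
    X=cloud(F).reshape(-1,3)
    for k,c0,R,a,b in(("shaker",(.6004,.1065),.022,.03,.07),("jar",(.529,-.0155),.0205,.03,.095),("garlic",(.504,.0815),.03,.026,.045),("lemon",(.6258,.01),.028,.026,.07)):
        q=X[(np.hypot(*(X[:,:2]-c0).T)<.042)&(X[:,2]>a)&(X[:,2]<b)]
        s=least_squares(lambda c:np.hypot(*(q[:,:2]-c).T)-R,c0,loss="soft_l1",f_scale=.001).x if k!="lemon" else q.mean(0)
        print(n,k,len(q),"want",c0,"got",s.round(4),"zmax",X[(np.hypot(*(X[:,:2]-c0).T)<.03)][:,2].max().round(3))
plan([])
E
```

```text
top shaker 129 want (0.6004, 0.1065) got [0.6012 0.1105] zmax 0.102
top jar 108 want (0.529, -0.0155) got [ 0.5294 -0.0157] zmax 0.119
top garlic 213 want (0.504, 0.0815) got [0.508  0.0879] zmax 0.068
top lemon 545 want (0.6258, 0.01) got [0.6206 0.0111 0.0527] zmax 0.069
scene shaker 209 want (0.6004, 0.1065) got [0.5986 0.1093] zmax 0.099
scene jar 340 want (0.529, -0.0155) got [ 0.5284 -0.0183] zmax 0.116
scene garlic 201 want (0.504, 0.0815) got [0.5054 0.0864] zmax 0.066
scene lemon 506 want (0.6258, 0.01) got [6.16e-01 2.00e-04 5.00e-02] zmax 0.066
at [ 0.4987 -0.2738  0.2064] yaw 59.75 tilt 0.11 clock 32.7 w 0.0857 j [-0.05  0.37  0.56  1.87 -0.23  0.98  1.66]
```

View pics/fin.png

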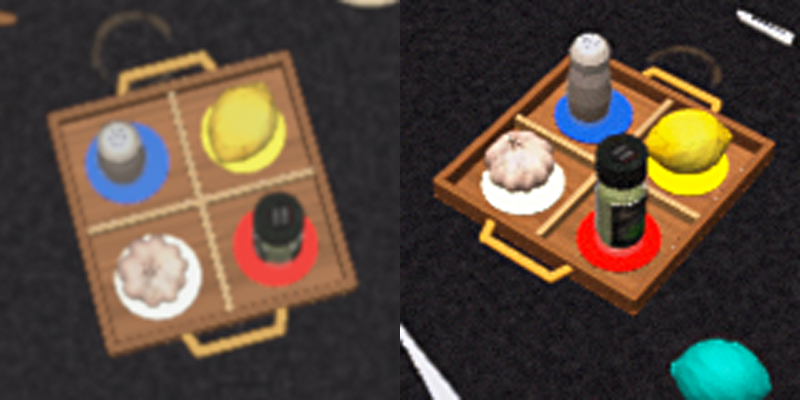

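```bash
python3 - <<'E'
from plan import *
for n in("top","scene"):
    F=grab_frame(n);C=cloud(F)
    for k,c0,h in(("garlic",(.504,.0815),.033),("lemon",(.6258,.01),.035),("shaker",(.6004,.1065),.095),("jar",(.529,-.0155),.111)):
        lo=.024 if k in("garlic","lemon") else h-.012
        m=((C[...,2]>lo)&(np.hypot(C[...,0]-c0[0],C[...,1]-c0[1])<.045)).astype(np.uint8)
        c=max(cv2.findContours(m,0,2)[0],key=cv2.contourArea);P=ray(F,c.reshape(-1,2),h)[:,:2]*1000
        e=cv2.fitEllipse(P.astype(np.float32)); print(n,k,"ellipse",np.round(e[0],1),np.round(e[1],1),"bbox mid",((P.min(0)+P.max(0))/2).round(1))
    h=cv2.cvtColor(F["frame"],cv2.COLOR_RGB2HSV)
E
```

```text
top garlic ellipse [503.8  84.8] [53.8 56.2] bbox mid [503.8  85. ]
top lemon ellipse [626.1  11.3] [53.6 69.7] bbox mid [625.8   9.9]
top shaker ellipse [595.  107.5] [31.7 33.2] bbox mid [593.8 107.3]
top jar ellipse [527.8 -15.6] [39.3 41.1] bbox mid [527.6 -15.8]
scene garlic ellipse [502.5  82. ] [55.6 67.9] bbox mid [501.3  82.1]
scene lemon ellipse [625.8  10.1] [66.2 73.4] bbox mid [625.3   9.8]
scene shaker ellipse [590.8  98.6] [32.4 38.8] bbox mid [590.4  97.8]
scene jar ellipse [525.1 -21.5] [40.8 51.4] bbox mid [524.3 -21.4]
```

```bash
python3 -c "
from bench import hand_in;print(hand_in())"
```

```text
the job is handed in; nothing more can be done
None
```

I put the lemon, garlic, shaker and jar on their yellow, white, blue and red mats in that order, each measured within about 3 mm of its mat's centre and the last three standing upright, and handed in at about 33 s; I did not touch the lime, the mushroom or the items along the back.

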